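Line up the print blanks and put them under the weight

TASK

Pick up the ruler by its rib and with its long edge push the four printed wooden blanks away from you until their near edges all lie straight along the dark line on the board, without touching the blanks with the fingers; lay the ruler flat on the bench again, off the board. Then lay the pressing bar flat along the row so that it covers the middle of all four blanks from end to end, and after that set the weight down gently, upright and centred on the bar. Leave the jar, the roll of tape and the brush where they are.

Things in the scene. Friction and masses are not known exactly. Their poses are not given: they have to be found in the camera images.
- board: Fixed white-faced work board, 240 (its x) x 330 (its y) x 12 mm thick, lying on the bench in front of the robot, turned up to about 10 degrees. Origin at the centre of its underside; x points away from the robot, across the dark line; y runs along the line. It does not move.
- line (a point): Middle of the thin dark straight line (4 mm wide, full width of the board) across the middle of the board, on its top face, 12 mm above the bench. Same axes as the board: the line runs along y, x points to the far side.
- ruler: Broad aluminium ruler 320 mm long (its y), 64 mm wide (its x), 8 mm thick, lying flat on the bench at one side of the board. Along its middle stands a black grip rib 14 mm thick (x), 120 mm long (y), with its top 45 mm above the underside. Both long edges are straight and alike, 32 mm from the middle of the rib. Origin at the centre of the underside. 0.3 kg.
- caul: Plain dark-wood pressing bar 280 mm long (its y), 50 mm wide (its x), 24 mm thick, lying flat on the bench on the side of the board opposite the ruler. Origin at the centre of its underside. 0.2 kg.
- weight: Round dark steel weight, 64 mm in diameter, body 34 mm tall, with an upright knob on top 24 mm in diameter, which runs from 40 to 66 mm above the underside. Stands on the bench beside the board's far half, left or right (the jar stands on the other side). Origin at the centre of its underside. About 0.7 kg (varies by up to 20 percent).
- jar: Bystander: white jar with screw lid, 64 mm wide, 75 mm tall. Origin at the centre of its underside.
- tape: Bystander: roll of tape lying flat, 90 mm wide, 25 mm high, on the bench right of the board. Origin at the centre of its underside.
- brush: Bystander: flat brush lying on the bench left of the board. Origin on its underside.
- blank1: Wooden blank with a paper print on its top face, 50 mm deep (its x) x 48 mm wide (its y) x 18 mm thick, about 0.11 kg (varies), lying loose and askew (up to 10 degrees) on the board, its near edge on the robot's side of the line. The four blanks stand side by side along the line, about 66 mm apart between centres, in any order. Origin at the centre of its underside; x points away from the robot.
- blank1_edge (a point): Middle of the near (robot-side) lower edge of blank 1, 25 mm from its origin along its -x.
- blank2: Wooden blank with a paper print on its top face, 56 mm deep (its x) x 48 mm wide (its y) x 18 mm thick, about 0.11 kg (varies), lying loose and askew (up to 10 degrees) on the board, its near edge on the robot's side of the line. The four blanks stand side by side along the line, about 66 mm apart between centres, in any order. Origin at the centre of its underside; x points away from the robot.
- blank2_edge (a point): Middle of the near (robot-side) lower edge of blank 2, 28 mm from its origin along its -x.
- blank3: Wooden blank with a paper print on its top face, 62 mm deep (its x) x 48 mm wide (its y) x 18 mm thick, about 0.11 kg (varies), lying loose and askew (up to 10 degrees) on the board, its near edge on the robot's side of the line. The four blanks stand side by side along the line, about 66 mm apart between centres, in any order. Origin at the centre of its underside; x points away from the robot.
- blank3_edge (a point): Middle of the near (robot-side) lower edge of blank 3, 31 mm from its origin along its -x.
- blank4: Wooden blank with a paper print on its top face, 68 mm deep (its x) x 48 mm wide (its y) x 18 mm thick, about 0.11 kg (varies), lying loose and askew (up to 10 degrees) on the board, its near edge on the robot's side of the line. The four blanks stand side by side along the line, about 66 mm apart between centres, in any order. Origin at the centre of its underside; x points away from the robot.
- blank4_edge (a point): Middle of the near (robot-side) lower edge of blank 4, 34 mm from its origin along its -x.
Things that resemble listed ones, but are neither listed nor needed, are in the scene too. What is shaped like the weight but blue is not meant. What is shaped like the blank4 but turquoise is not meant.

How it is judged:
On the way, in this order (a step that is already met when the one before it is completed fails the run):
1. the four blanks lie in line along the dark line, with the bar not yet on them (x of blank1_edge in the frame of line between -0.006 and 0.006 m and angle between the x axis of each of blank1, blank2, blank3, blank4 and the x axis of board, either way round below 0.08 rad and z of blank1 in the frame of line between -0.004 and 0.004 m and x of blank2_edge in the frame of line between -0.006 and 0.006 m and z of blank2 in the frame of line between -0.004 and 0.004 m and x of blank3_edge in the frame of line between -0.006 and 0.006 m and z of blank3 in the frame of line between -0.004 and 0.004 m and x of blank4_edge in the frame of line between -0.006 and 0.006 m and z of blank4 in the frame of line between -0.004 and 0.004 m and horizontal distance between caul and line above 0.1 m), for 0.2 s.
2. the bar lies flat across all four blanks, which are still in line, with the weight not yet on it (x of blank1_edge in the frame of line between -0.006 and 0.006 m and angle between the x axis of each of blank1, blank2, blank3, blank4 and the x axis of board, either way round below 0.08 rad and z of blank1 in the frame of line between -0.004 and 0.004 m and x of blank2_edge in the frame of line between -0.006 and 0.006 m and z of blank2 in the frame of line between -0.004 and 0.004 m and x of blank3_edge in the frame of line between -0.006 and 0.006 m and z of blank3 in the frame of line between -0.004 and 0.004 m and x of blank4_edge in the frame of line between -0.006 and 0.006 m and z of blank4 in the frame of line between -0.004 and 0.004 m and z of caul in the frame of line between 0.015 and 0.021 m and angle between caul's own z axis and vertical below 0.04 rad and x of blank1 in the frame of caul between -0.022 and 0.022 m and y of blank1 in the frame of caul between -0.118 and 0.118 m and x of blank2 in the frame of caul between -0.022 and 0.022 m and y of blank2 in the frame of caul between -0.118 and 0.118 m and x of blank3 in the frame of caul between -0.022 and 0.022 m and y of blank3 in the frame of caul between -0.118 and 0.118 m and x of blank4 in the frame of caul between -0.022 and 0.022 m and y of blank4 in the frame of caul between -0.118 and 0.118 m and horizontal distance between weight and caul above 0.06 m), for 0.2 s.
At the end, for the whole second after the job is handed in: Near edge of every blank within 6 mm of the line, square within 0.08 rad; bar flat on the blanks, each centre within 22 mm of its long axis and 118 mm of its middle; weight upright on the bar within 12 mm of its centre; ruler flat on the bench off the board; ruler, bar, weight at rest (x of blank1_edge in the frame of line between -0.006 and 0.006 m and angle between the x axis of each of blank1, blank2, blank3, blank4 and the x axis of board, either way round below 0.08 rad and z of blank1 in the frame of line between -0.004 and 0.004 m and x of blank2_edge in the frame of line between -0.006 and 0.006 m and z of blank2 in the frame of line between -0.004 and 0.004 m and x of blank3_edge in the frame of line between -0.006 and 0.006 m and z of blank3 in the frame of line between -0.004 and 0.004 m and x of blank4_edge in the frame of line between -0.006 and 0.006 m and z of blank4 in the frame of line between -0.004 and 0.004 m and z of caul in the frame of line between 0.015 and 0.021 m and angle between caul's own z axis and vertical below 0.04 rad and x of blank1 in the frame of caul between -0.022 and 0.022 m and y of blank1 in the frame of caul between -0.118 and 0.118 m and x of blank2 in the frame of caul between -0.022 and 0.022 m and y of blank2 in the frame of caul between -0.118 and 0.118 m and x of blank3 in the frame of caul between -0.022 and 0.022 m and y of blank3 in the frame of caul between -0.118 and 0.118 m and x of blank4 in the frame of caul between -0.022 and 0.022 m and y of blank4 in the frame of caul between -0.118 and 0.118 m and horizontal distance between weight and caul below 0.012 m and angle between each of weight, ruler's own z axis and vertical below 0.05 rad and z of weight in the frame of caul between 0.02 and 0.028 m and height (world z) of ruler below 0.006 m and linear speed of each of weight, ruler, caul below 0.02 m/s); the robot touches nothing.
It fails at once if a blank was touched by the fingers (more than 0.5 N) (contact force between the fingers and blank1 above 0.5 N or contact force between the fingers and blank2 above 0.5 N or contact force between the fingers and blank3 above 0.5 N or contact force between the fingers and blank4 above 0.5 N).
It fails at once if the weight was dropped (moving at over 0.3 m/s while the fingers do not hold it) or slammed onto the bar (over 90 N) ((contact force between the fingers and weight below 0.1 N and linear speed of weight above 0.3 m/s) or contact force between weight and caul above 90 N).
It fails at once if a bystander was moved by more than 25 mm (distance of any of jar, tape, brush from where it was at the start of the episode above 0.025 m).
It also fails if it takes over 72 s, if anything falls off the work surface, if the arm or the gripper's body presses on something with over 40 N, if the wrist force passes 120 N, or if a joint passes its speed limit or range.

ROBOT

A 6-joint arm with a two-finger parallel gripper is mounted at the origin on the work surface. World frame = base frame: x ahead of the robot, y to its left, z up, the work surface at z = 0. Lengths are in m, angles in rad, forces in N, time in s.
With the tool pointing down it reaches from about 0.375 to 0.975 m from the base axis. Payload 3.8 kg.
Tool frame: the origin (TCP) lies between the finger pads; the fingertips stand 14 mm ahead of it and the grasp point (between the pads) lies 5 mm behind it; x points along the fingers, z is the direction in which the jaws open and shut, and the axes are right-handed (so a half turn about x gives the same grasp; the last joint's range is limited). The gripper opens to 85 mm and grips with 20 to 120 N. Pads are 22 mm wide; open, the fingers measure 114 mm over their backs; the gripper's body (76 mm by 85 mm) begins 54 mm behind the grasp point. The pads swing forward as they close: fully open they stand 13 mm farther back than shut.
Start: joints at [-1.253, 0.264, 1.604, -0, 1.274, -0.037], TCP at [0.234, -0.633, 0.245] pointing down, gripper open.
Joint ranges: [-2.63, 2.63], [-0.94, 2.18], [0.31, 2.57], [-1.31, 4.45], [0, 2.66], [-2.55, 2.55]. Speed limits (rad/s): [2.57, 2.57, 3.14, 3.14, 3.14, 3.14].

INTERFACE

Orientations are given as a unit quaternion [w, x, y, z].
In Python, from bench import r gives the robot as it stands.
- The arm moves only by the shell command python3 -m pendant 'ROWS' [FORCE]. ROWS is JSON, a list of rows, each a list of 7 numbers: the shift along the tool's x, y, z in mm, then the turn, a rotation vector about the tool's x, y, z in degrees, then the opening, from 0 (shut) to 1 (fully open). A call has exactly 8 rows; each row shifts and turns the commanded pose from where the row before left it, along the tool's axes as they then stand; what a row does not reach is not made up. A row lasts 1/10 s, in which the tool goes at most 50 mm and 8.59 degrees, less where a joint would pass 70% of its speed; a pose out of reach is approached as far as the arm can. A call is refused whole if a number of a shift passes 50 or a number of a turn 8.59, either way. A call with a gripper value outside its range is refused whole. The fingers move at their own pace and stop on an object; FORCE is the grip in N (left out, the last holds). Time passes only in rows, so rows that do not move let the fingers close, or fill a call up. It gives the time, the measured TCP pose, the force and the opening at its end, in the units of the state.
- r.get_obs(): the state, without advancing time (a new reading comes with each control period).
- r.snapshot(name): name is "scene" or "top" or "wrist"; returns the picture (480x640x3 uint8, red, green, blue); there is no depth.
- r.camera_params(name): a dict with "K" (3x3 intrinsics, pixels), "k1" (the pictures are not rectified: a ray, as slopes to the right and down, at radius r is drawn at 1 + k1 r^2 times it, then the intrinsics apply), "rvec" (rotation vector, rad) and "tvec" (3), from world to camera coordinates, as OpenCV has them. Camera axes: x right, y down, z forward; pixel columns grow to the right and rows downward; lengths in m; the calibration is good to about 2 mm. A picture is of the moment at which its call begins: read the wrist's pose just before it. camera_params takes no time and is no camera call; for the wrist camera it gives the pose at the moment of the call.
- r.job_done(): hands the job in, once; it reports no verdict.
The state is a dict: "time_s": time; "joints": joint angles; "joint_velocities": joint speeds; "effort": joint torques, N m; "tcp_pos": TCP position; "tool_rot": TCP orientation; "force": force on the tool from outside, world axes, zero at the start; "moment": the same for the moment, N m; "width": opening from 0.0 (shut) to 1.0 (fully open).
Only numpy, scipy, OpenCV 4.12 (cv2) and the standard library are available. Lean on these libraries where they do the work, as an engineer would, in place of code of your own. Each camera call takes 0.05 s, during which the arm holds its last target.

## Working session

There is one attempt and no reset: what is moved stays moved. The work goes in short steps, Python scripts to look and compute and a shell command to move; the robot and the scene stay as the last step left them, time stands still between calls to the robot, and variables do not carry over. Pictures are saved under pics/ and viewed, and the job is handed in when it is done.

```bash
ls; mkdir -p pics
cat > h.py <<'E'
import numpy as np,cv2
from bench import r
def cast(cam,pts,z,p=None):
    p=p or r.camera_params(cam); K=np.array(p["K"]);R,_=cv2.Rodrigues(np.array(p["rvec"],float));t=np.array(p["tvec"],float)
    o=-R.T@t; out=[]
    for u,v in pts:
        xd=(u-K[0,2])/K[0,0]; yd=(v-K[1,2])/K[1,1]; rd=np.hypot(xd,yd); q=rd
        for _ in range(30): q=rd/(1+p["k1"]*q*q)
        s=q/rd if rd>0 else 1
        d=R.T@np.array([xd*s,yd*s,1]); out.append(o+d*(z-o[2])/d[2])
    return np.array(out)
def snap(cam,name):
    im=r.snapshot(cam); cv2.imwrite("pics/"+name+".png",im[:,:,::-1]); np.save("pics/"+name+".npy",im); return im
E
python3 - <<'E'
from h import *
o=r.get_obs(); print(o)
snap("scene","s0");snap("top","t0")
for c in("scene","top","wrist"): 
    p=r.camera_params(c);print(c,p)
E
```

```text
pics
{'time_s': 0.0, 'joints': array([-1.25289674e+00,  2.64740551e-01,  1.60541936e+00, -1.81377434e-05,
        1.27371123e+00, -3.69025797e-02]), 'joint_velocities': array([ 6.34255838e-04,  7.01180005e-04, -3.70777583e-05, -1.71704461e-03,
       -1.38046892e-04, -1.63812521e-03]), 'effort': array([-1.05688399e-03, -5.15114307e+01, -3.67317259e+01, -1.94145014e-04,
        1.29094213e-02, -7.57029596e-06]), 'tcp_pos': array([ 0.23426232, -0.63227069,  0.243946  ]), 'tool_rot': array([ 0.57974209,  0.40439434,  0.58103701, -0.40343565]), 'force': array([0.83866998, 0.49035796, 0.69868492]), 'moment': array([0.01229927, 0.00120179, 0.01142408]), 'width': 0.9949122544602337}
scene {'K': array([[541.60775679,   0.        , 312.33761672],
       [  0.        , 541.60775679, 242.28217945],
       [  0.        ,   0.        ,   1.        ]]), 'k1': -0.06756483895733423, 'rvec': array([ 1.23066003,  2.11610726, -1.10707284]), 'tvec': array([ 0.27156685, -0.20281165,  1.55811692])}
top {'K': array([[601.60978766,   0.        , 319.4599583 ],
       [  0.        , 601.60978766, 238.68352003],
       [  0.        ,   0.        ,   1.        ]]), 'k1': -0.15436737633575268, 'rvec': array([ 2.15057239, -2.18737976,  0.10888026]), 'tvec': array([0.01717086, 0.49575454, 1.61969882])}
wrist {'K': array([[422.81081806,   0.        , 320.98727902],
       [  0.        , 422.81081806, 243.14266848],
       [  0.        ,   0.        ,   1.        ]]), 'k1': -0.014321891356328423, 'rvec': array([-2.36329084,  1.64457005,  0.25620383]), 'tvec': array([-0.67359238, -0.03798872,  0.37915072])}
```

View pics/t0.png

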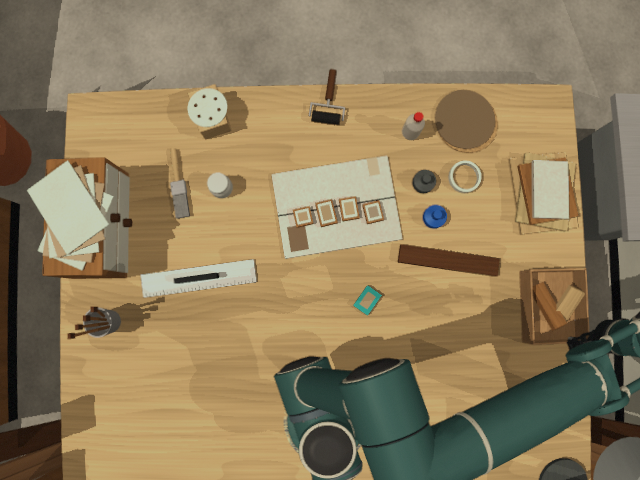

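View pics/s0.png

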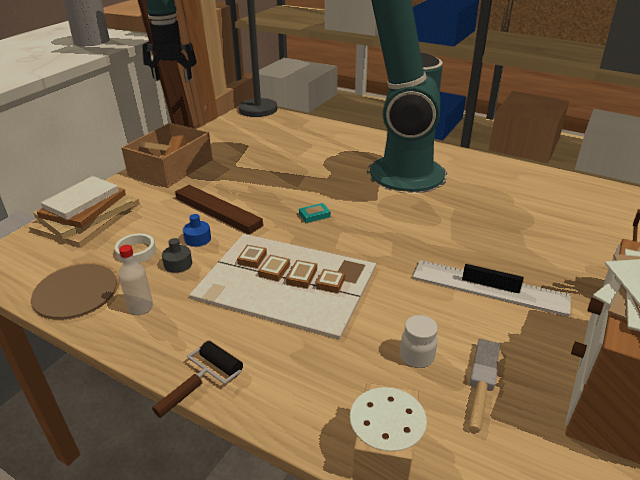

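The top view has the robot at the bottom and far up. The board is centred near (337,207), with blanks at (304,216), (327,211), (349,208) and (373,211). The ruler is at (200,278) on the left and the bar at (449,260) on the right. Two things are weight-shaped: a dark one at (425,181) and a blue one at (435,216). The dark steel one matches the description and stands opposite the jar at (219,185). The turquoise block at (368,300) is a decoy. Next is an enlarged crop to confirm.

Run:
```python
from h import *
im=np.load("pics/t0.npy")
c=im[150:262,265:465]; cv2.imwrite("pics/c1.png",cv2.resize(c,None,fx=4,fy=4,interpolation=cv2.INTER_CUBIC)[:,:,::-1])
c=im[220:310,130:270]; cv2.imwrite("pics/c2.png",cv2.resize(c,None,fx=5,fy=5,interpolation=cv2.INTER_CUBIC)[:,:,::-1])
```

```text
(no output)
```

View pics/c1.png

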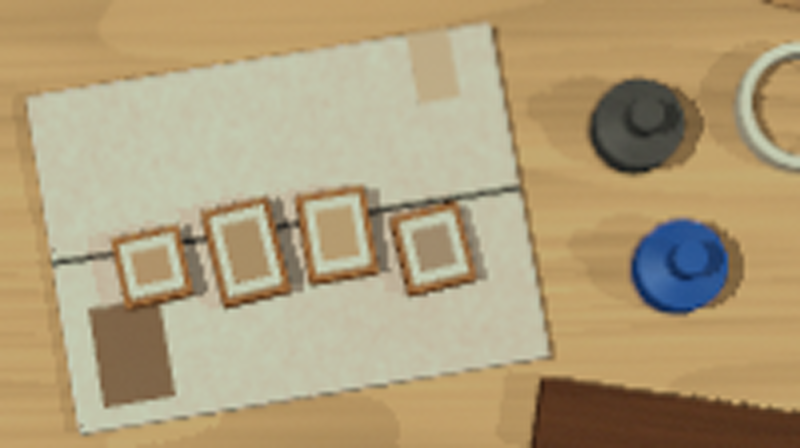

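View pics/c2.png

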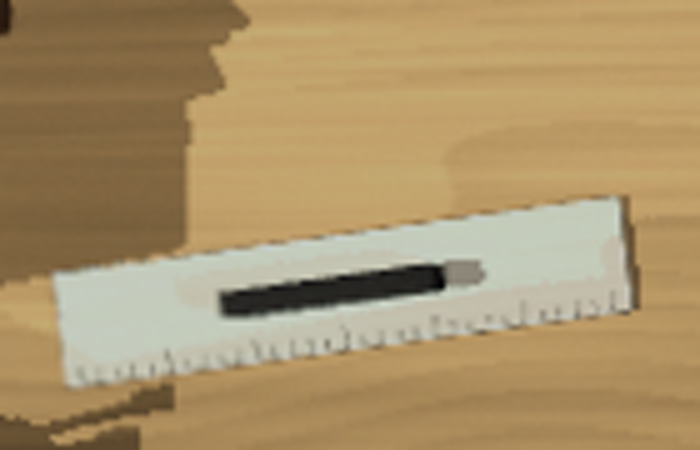

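The crop confirms the dark steel weight at full-image (425,181); the blue one is the decoy. The dark line runs across the board behind the blanks' near edges, and the ruler is clear on the left. Next I measure.

Run:
```python
from h import *
im=np.load("pics/t0.npy")
f=lambda P,s,ox,oy:[((u+.5)/s-.5+ox,(v+.5)/s-.5+oy) for u,v in P]
def rect(n,P,z):
    w=cast("top",P,z); c=w.mean(0); print(n,w[:,:2].round(4).tolist(),'c',c.round(4))
    print('  sides',[round(float(np.linalg.norm(w[i]-w[i-1])),4) for i in range(4)], 'angles',[round(float(np.degrees(np.arctan2(*(w[i]-w[i-1])[[1,0]]))),2) for i in range(4)])
rect('board',f([(28,98),(492,22),(551,356),(82,432)],4,265,150),.012)
rect('line',f([(55,262),(520,188)],4,265,150),.012)
rect('ruler',f([(55,273),(620,197),(633,308),(70,386)],5,130,220),.008)
rect('rib',f([(219,292),(442,265),(445,287),(222,316)],5,130,220),.045)
for n,P in dict(A=[(113,240),(181,226),(191,295),(126,306)],B=[(203,210),(268,199),(290,293),(224,306)],C=[(297,194),(365,185),(379,272),(311,284)],D=[(393,217),(461,203),(475,281),(410,295)]).items():
    rect(n,f(P,4,265,150),.030)
# caul mask
c=im[225:290,390:510].astype(int); m=((c[:,:,0]<110)&(c[:,:,2]<60)).astype(np.uint8)
k=cv2.connectedComponentsWithStats(m); i=1+np.argmax(k[2][1:,4]); pts=np.argwhere(k[1]==i)[:,::-1]+[390,225]
b=cv2.boxPoints(cv2.minAreaRect(pts.astype(np.float32)));print(b)
rect('caul',b.tolist(),.024)
# knob top
print('knob',cast("top",f([(651,116)],4,265,150),.066), 'body', cast("top",f([(637,126)],4,265,150),.034))
# wrist cam relative to tcp
from scipy.spatial.transform import Rotation as Ro
o=r.get_obs();q=o['tool_rot'];T=Ro.from_quat([q[1],q[2],q[3],q[0]]).as_matrix();print(T.round(3))
p=r.camera_params('wrist');R,_=cv2.Rodrigues(p['rvec']);print('cam in tool',T.T@(-R.T@p['tvec']-o['tcp_pos']), (T.T@R.T).round(3))
```

```text
board [[0.6809, 0.1394], [0.7299, -0.1867], [0.4936, -0.2203], [0.4466, 0.104]] c [ 0.5877 -0.0409  0.012 ]
  sides [0.237, 0.3297, 0.2388, 0.3278] angles [8.57, -81.45, -171.89, 98.24]
line [[0.5648, 0.1214], [0.6114, -0.2025]] c [ 0.5881 -0.0405  0.012 ]Traceback (most recent call last):
  File "<stdin>", line 8, in <module>
  File "<stdin>", line 6, in rect
IndexError: index 2 is out of bounds for axis 0 with size 2
```

Run:
```python
from h import *
im=np.load("pics/t0.npy")
f=lambda P,s,ox,oy:[((u+.5)/s-.5+ox,(v+.5)/s-.5+oy) for u,v in P]
def rect(n,P,z):
    w=cast("top",P,z); c=w.mean(0); print(n,w[:,:2].round(4).tolist(),'c',c.round(4)); N=len(w)
    print('  sides',[round(float(np.linalg.norm(w[i]-w[i-1])),4) for i in range(N)], 'angles',[round(float(np.degrees(np.arctan2(*(w[i]-w[i-1])[[1,0]]))),2) for i in range(N)])
rect('line',f([(55,262),(520,188)],4,265,150),.012)
rect('ruler',f([(55,273),(620,197),(633,308),(70,386)],5,130,220),.008)
rect('rib',f([(219,292),(442,265),(445,287),(222,316)],5,130,220),.045)
for n,P in dict(A=[(113,240),(181,226),(191,295),(126,306)],B=[(203,210),(268,199),(290,293),(224,306)],C=[(297,194),(365,185),(379,272),(311,284)],D=[(393,217),(461,203),(475,281),(410,295)]).items():
    rect(n,f(P,4,265,150),.030)
c=im[225:290,390:510].astype(int); m=((c[:,:,0]<110)&(c[:,:,2]<60)).astype(np.uint8)
k=cv2.connectedComponentsWithStats(m); i=1+np.argmax(k[2][1:,4]); pts=np.argwhere(k[1]==i)[:,::-1]+[390,225]
b=cv2.boxPoints(cv2.minAreaRect(pts.astype(np.float32)));print(b)
rect('caul',b.tolist(),.024)
print('knob',cast("top",f([(651,116)],4,265,150),.066), 'body', cast("top",f([(637,126)],4,265,150),.034))
from scipy.spatial.transform import Rotation as Ro
o=r.get_obs();q=o['tool_rot'];T=Ro.from_quat([q[1],q[2],q[3],q[0]]).as_matrix();print(T.round(3))
p=r.camera_params('wrist');R,_=cv2.Rodrigues(p['rvec']);print('cam in tool',T.T@(-R.T@p['tvec']-o['tcp_pos']), (T.T@R.T).round(3))
```

```text
line [[0.5648, 0.1214], [0.6114, -0.2025]] c [ 0.5881 -0.0405  0.012 ]
  sides [0.3272, 0.3272] angles [98.18, -81.82]
ruler [[0.4067, 0.509], [0.4445, 0.1914], [0.3832, 0.1847], [0.3438, 0.5001]] c [0.3945 0.3463 0.008 ]
  sides [0.0636, 0.3199, 0.0617, 0.3178] angles [8.09, -83.22, -173.75, 97.12]
rib [[0.3936, 0.4065], [0.4066, 0.2842], [0.3947, 0.2826], [0.3806, 0.4048]] c [0.3939 0.3445 0.045 ]
  sides [0.0131, 0.123, 0.012, 0.123] angles [7.39, -83.92, -172.35, 96.6]
A [[0.5768, 0.0803], [0.5857, 0.0335], [0.5379, 0.0274], [0.5311, 0.0719]] c [0.5578 0.0533 0.03  ]
  sides [0.0465, 0.0476, 0.0482, 0.045] angles [10.34, -79.24, -172.71, 98.69]
B [[0.5965, 0.0183], [0.6034, -0.0265], [0.5381, -0.0403], [0.5299, 0.005]] c [ 0.567  -0.0109  0.03  ]
  sides [0.0679, 0.0453, 0.0667, 0.046] angles [11.27, -81.25, -168.08, 100.25]
C [[0.6065, -0.0465], [0.612, -0.0933], [0.5516, -0.1015], [0.544, -0.0547]] c [ 0.5785 -0.074   0.03  ]
  sides [0.063, 0.0472, 0.061, 0.0473] angles [7.56, -83.3, -172.33, 99.13]
D [[0.5895, -0.112], [0.5985, -0.1591], [0.5443, -0.1672], [0.5353, -0.1223]] c [ 0.5669 -0.1402  0.03  ]
  sides [0.0551, 0.0479, 0.0548, 0.0457] angles [10.76, -79.17, -171.53, 101.26]
[[397.12    262.16   ]
 [399.77997 243.54   ]
 [501.13995 258.02   ]
 [498.47998 276.64   ]]
caul [[0.428, -0.2023], [0.479, -0.2111], [0.4338, -0.4928], [0.3825, -0.483]] c [ 0.4308 -0.3473  0.024 ]
  sides [0.2844, 0.0517, 0.2853, 0.0522] angles [80.79, -9.81, -99.11, 169.22]
knob [[ 0.65041851 -0.28643578  0.066     ]] body [[ 0.64993134 -0.2823076   0.034     ]]
[[-0.001  0.938  0.347]
 [ 0.002  0.347 -0.938]
 [-1.     0.    -0.002]]
cam in tool [-0.12792854  0.07835514 -0.00050519] [[-0.001 -0.302  0.953]
 [-0.    -0.953 -0.302]
 [ 1.    -0.     0.001]]
```

```bash
cat >> h.py <<'E'
from scipy.spatial.transform import Rotation as Ro
def ax(psi):
    p=np.radians(psi); return np.array([[0,0,-1],[-np.sin(p),np.cos(p),0],[np.cos(p),np.sin(p),0]]).T
def cur():
    o=r.get_obs(); q=o['tool_rot']; T=Ro.from_quat([q[1],q[2],q[3],q[0]]).as_matrix()
    return np.array(o['tcp_pos']),T,o
def to(target,psi,n=1):
    p,T,o=cur(); tgt=np.array(target)
    print('t',round(o['time_s'],2),'tcp',p.round(4),'yaw',round(float(np.degrees(np.arctan2(T[1,2],T[0,2]))),2),'w',round(o['width'],3),'F',o['force'].round(1),'M',o['moment'].round(2))
    rv=np.degrees((Ro.from_matrix(T.T@ax(psi))).as_rotvec())
    d=(tgt-p)*1000
    print('  world d',d.round(1),'tool d',(T.T@d).round(1),'turn',rv.round(2))
    if n>1:
        st=rv/n; C=T.copy()
        for i in range(n):
            print('   ',(C.T@d/n).round(0).tolist(),st.round(2).tolist()); C=C@Ro.from_rotvec(np.radians(st)).as_matrix()
E
python3 - <<'E'
from h import *
to([.5,-.3,.24],-40,9)
E
```

```text
t 0.1 tcp [ 0.2343 -0.6323  0.2441] yaw -69.67 w 1.0 F [ 0.4  0.3 -0.9] M [-0.04 -0.02  0.06]
  world d [265.7 332.3  -4.1] tool d [   4.5  364.6 -219.3] turn [-29.67  -0.12  -0.04]
    [1.0, 41.0, -24.0] [-3.3, -0.01, -0.0]
    [0.0, 42.0, -22.0] [-3.3, -0.01, -0.0]
    [0.0, 43.0, -20.0] [-3.3, -0.01, -0.0]
    [0.0, 44.0, -17.0] [-3.3, -0.01, -0.0]
    [0.0, 45.0, -14.0] [-3.3, -0.01, -0.0]
    [0.0, 46.0, -12.0] [-3.3, -0.01, -0.0]
    [0.0, 46.0, -9.0] [-3.3, -0.01, -0.0]
    [0.0, 47.0, -7.0] [-3.3, -0.01, -0.0]
    [0.0, 47.0, -4.0] [-3.3, -0.01, -0.0]
```

```bash
python3 -m pendant '[[0,41,-24,-3.5,0,0,1],[0,42,-22,-3.5,0,0,1],[0,43,-20,-3.5,0,0,1],[0,44,-17,-3.5,0,0,1],[0,45,-14,-3.5,0,0,1],[0,45,-12,-3.5,0,0,1],[0,45,-9,-3.5,0,0,1],[0,45,-7,-3.5,0,0,1]]' 60
python3 - <<'E'
from h import *
to([.5,.15,.23],-5,10)
E
```

```text
time_s: 0.9
tcp_pos: [0.4651, -0.3355, 0.2449]
tool_rot: [0.661, 0.251, 0.661, -0.251]
force: [1.0, -1.3, -0.7]
width: 0.995
t 0.9 tcp [ 0.4651 -0.3355  0.2449] yaw -41.53 w 0.995 F [ 1.  -1.3 -0.7] M [-0.03 -0.01  0.  ]
  world d [ 34.9 485.5 -14.9] tool d [  15.   386.5 -295.8] turn [-3.653e+01 -3.000e-02 -1.000e-02]
    [2.0, 39.0, -30.0] [-3.65, -0.0, -0.0]
    [1.0, 40.0, -27.0] [-3.65, -0.0, -0.0]
    [1.0, 42.0, -24.0] [-3.65, -0.0, -0.0]
    [1.0, 44.0, -22.0] [-3.65, -0.0, -0.0]
    [1.0, 45.0, -19.0] [-3.65, -0.0, -0.0]
    [1.0, 46.0, -16.0] [-3.65, -0.0, -0.0]
    [1.0, 47.0, -13.0] [-3.65, -0.0, -0.0]
    [1.0, 48.0, -10.0] [-3.65, -0.0, -0.0]
    [1.0, 48.0, -7.0] [-3.65, -0.0, -0.0]
    [1.0, 49.0, -4.0] [-3.65, -0.0, -0.0]
```

```bash
python3 -m pendant '[[2,39,-30,-4,0,0,1],[1,40,-27,-4,0,0,1],[1,42,-24,-4,0,0,1],[1,44,-22,-4,0,0,1],[1,45,-19,-4,0,0,1],[1,46,-16,-4,0,0,1],[1,47,-13,-4,0,0,1],[1,48,-10,-4,0,0,1]]'
python3 - <<'E'
from h import *
to([.394,.345,.16],7,8)
E
```

```text
time_s: 1.7
tcp_pos: [0.4845, 0.0544, 0.236]
tool_rot: [0.705, 0.059, 0.705, -0.059]
force: [-0.0, -0.4, 0.2]
width: 0.995
t 1.7 tcp [0.4845 0.0544 0.236 ] yaw -9.51 w 0.995 F [-0.  -0.4  0.2] M [ 0.03 -0.05  0.02]
  world d [-90.5 290.6 -76. ] tool d [  76.   271.6 -137.2] turn [-16.51  -0.     0.  ]
    [10.0, 34.0, -17.0] [-2.06, -0.0, 0.0]
    [10.0, 35.0, -16.0] [-2.06, -0.0, 0.0]
    [10.0, 35.0, -15.0] [-2.06, -0.0, 0.0]
    [10.0, 36.0, -13.0] [-2.06, -0.0, 0.0]
    [10.0, 36.0, -12.0] [-2.06, -0.0, 0.0]
    [10.0, 36.0, -11.0] [-2.06, -0.0, 0.0]
    [10.0, 37.0, -9.0] [-2.06, -0.0, 0.0]
    [10.0, 37.0, -8.0] [-2.06, -0.0, 0.0]
```

```bash
python3 -m pendant '[[10,38,-19,-2.36,0,0,1],[10,39,-18,-2.36,0,0,1],[10,39,-17,-2.36,0,0,1],[10,40,-15,-2.36,0,0,1],[10,40,-14,-2.36,0,0,1],[10,40,-12,-2.36,0,0,1],[15,36,-6,-2.36,0,0,1],[1,0,0,0,0,0,1]]'
python3 - <<'E'
from h import *
to([.394,.345,.16],7)
snap('wrist','w1')
to([.394,.345,.16],7)
E
```

```text
time_s: 2.5
tcp_pos: [0.3944, 0.3327, 0.158]
tool_rot: [0.705, -0.044, 0.707, 0.044]
force: [0.4, -0.4, -0.5]
width: 0.996
t 2.5 tcp [0.3944 0.3327 0.158 ] yaw 7.13 w 0.996 F [ 0.4 -0.4 -0.5] M [-0.06  0.01 -0.03]
  world d [-0.4 12.3  2. ] tool d [-2.  12.3  1.1] turn [ 0.13 -0.19  0.03]
t 2.55 tcp [0.3951 0.331  0.1585] yaw 7.06 w 1.0 F [-0.7 -0.6 -1.3] M [-0.04  0.03  0.01]
  world d [-1.1 14.   1.5] tool d [-1.5 14.   0.6] turn [ 0.06 -0.17  0.1 ]
```

View pics/w1.png

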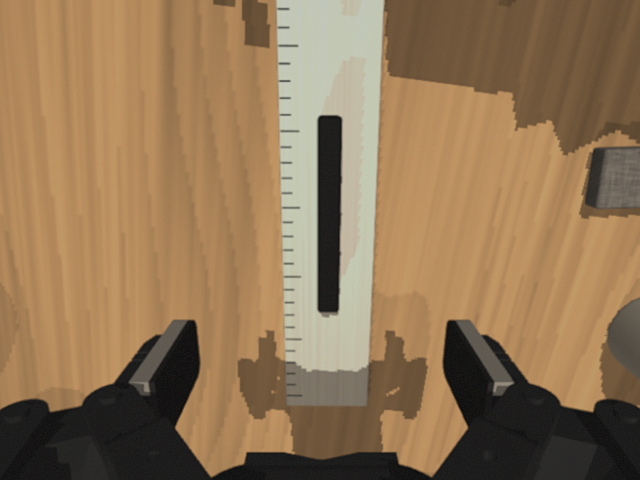

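The wrist view shows the ruler running vertically. The rib top runs from (330,117) to (328,311), and the fingers straddle it at (185,350) and (460,350).

Run:
```python
from h import *
w=cast('wrist',[(318.5,117),(341.5,117),(338.5,310),(318,310)],.045);print(w.round(4).tolist(),w.mean(0))
a=w[:2].mean(0)-w[2:].mean(0);print(np.linalg.norm(a),np.degrees(np.arctan2(-a[0],a[1])))
e=cast('wrist',[(286,404),(367,404),(279,60),(383,60)],.008);print(e.round(4).tolist())
d=e[2]-e[0];print(np.degrees(np.arctan2(-d[0],d[1])));d=e[3]-e[1];print(np.degrees(np.arctan2(-d[0],d[1])),np.linalg.norm(e[1]-e[0]))
to([*w.mean(0)[:2],.06],6.5,8)
```

```text
[[0.3852, 0.404, 0.045], [0.3977, 0.4055, 0.045], [0.4119, 0.2896, 0.045], [0.3991, 0.288, 0.045]] [0.39848764 0.34677269 0.045     ]
0.11682366807270349 6.877684687749766
[[0.3858, 0.1848, 0.008], [0.4492, 0.1928, 0.008], [0.3571, 0.4334, 0.008], [0.4199, 0.4412, 0.008]]
6.581271386196951
6.7182736524712325 0.0638772832826515
t 2.55 tcp [0.3951 0.331  0.1585] yaw 7.06 w 1.0 F [-0.7 -0.6 -1.3] M [-0.04  0.03  0.01]
  world d [  3.3  15.8 -98.5] tool d [98.5 15.4  5.5] turn [ 0.56 -0.17  0.1 ]
    [12.0, 2.0, 1.0] [0.07, -0.02, 0.01]
    [12.0, 2.0, 1.0] [0.07, -0.02, 0.01]
    [12.0, 2.0, 1.0] [0.07, -0.02, 0.01]
    [12.0, 2.0, 1.0] [0.07, -0.02, 0.01]
    [12.0, 2.0, 1.0] [0.07, -0.02, 0.01]
    [12.0, 2.0, 1.0] [0.07, -0.02, 0.01]
    [12.0, 2.0, 1.0] [0.07, -0.02, 0.01]
    [12.0, 2.0, 1.0] [0.07, -0.02, 0.01]
```

```bash
python3 -m pendant '[[20,3,1,0.4,0,0,1],[25,3,1,0,0,0,1],[25,3,1,0,0,0,1],[25,3,1,0,0,0,1],[20,3,0,0,0,0,1],[10,0,0,0,0,0,1],[4,0,0,0,0,0,1],[0,0,0,0,0,0,1]]' 60
python3 - <<'E'
from h import *
to([.398,.3468,.028],6.7)
E
```

```text
time_s: 3.35
tcp_pos: [0.3995, 0.3449, 0.0314]
tool_rot: [0.706, -0.04, 0.706, 0.039]
force: [0.3, 0.1, -0.3]
width: 1.003
t 3.35 tcp [0.3995 0.3449 0.0314] yaw 6.4 w 1.003 F [ 0.3  0.1 -0.3] M [-0.01  0.02  0.02]
  world d [-1.5  1.9 -3.4] tool d [ 3.4  2.1 -1.3] turn [-0.3  -0.01  0.02]
```

```bash
python3 -m pendant '[[3,2,-1,-0.3,0,0,0.6],[0,0,0,0,0,0,0.3],[0,0,0,0,0,0,0],[0,0,0,0,0,0,0],[0,0,0,0,0,0,0],[0,0,0,0,0,0,0],[0,0,0,0,0,0,0],[0,0,0,0,0,0,0]]' 90
python3 - <<'E'
from h import *
to([.398,.3468,.07],8.2)
E
```

```text
time_s: 4.15
tcp_pos: [0.3983, 0.3477, 0.0288]
tool_rot: [0.706, -0.041, 0.706, 0.042]
force: [-1.3, 0.2, 5.8]
width: 0.148
t 4.15 tcp [0.3983 0.3477 0.0288] yaw 6.75 w 0.148 F [-1.3  0.2  5.8] M [-0.06  0.24  0.01]
  world d [-0.3 -0.9 41.2] tool d [-41.2  -0.8  -0.3] turn [-1.45  0.03 -0.03]
```

```bash
python3 -m pendant '[[-10,0,0,0,0,0,0],[-25,0,0,0,0,0,0],[-15,-10,0,0,0,0,0],[0,-30,3,-0.2,0,0,0],[0,-40,4,-0.2,0,0,0],[0,-45,4,-0.2,0,0,0],[0,-45,4,-0.2,0,0,0],[0,-40,4,-0.2,0,0,0]]'
python3 - <<'E'
from h import *
to([.4779,-.0261,.07],8.2,8)
E
```

```text
time_s: 4.95
tcp_pos: [0.4423, 0.1393, 0.078]
tool_rot: [0.705, -0.048, 0.706, 0.048]
force: [0.6, -0.2, -2.8]
width: 0.145
t 4.95 tcp [0.4423 0.1393 0.078 ] yaw 7.77 w 0.145 F [ 0.6 -0.2 -2.8] M [ 0.02 -0.    0.06]
  world d [  35.6 -165.4   -8. ] tool d [   8.1 -168.7   12.9] turn [-0.43 -0.05  0.03]
    [1.0, -21.0, 2.0] [-0.05, -0.01, 0.0]
    [1.0, -21.0, 2.0] [-0.05, -0.01, 0.0]
    [1.0, -21.0, 2.0] [-0.05, -0.01, 0.0]
    [1.0, -21.0, 2.0] [-0.05, -0.01, 0.0]
    [1.0, -21.0, 2.0] [-0.05, -0.01, 0.0]
    [1.0, -21.0, 2.0] [-0.05, -0.01, 0.0]
    [1.0, -21.0, 1.0] [-0.05, -0.01, 0.0]
    [1.0, -21.0, 1.0] [-0.05, -0.01, 0.0]
```

```bash
python3 -m pendant '[[1,-32,2,-0.1,0,0,0],[1,-32,2,-0.1,0,0,0],[1,-30,2,-0.1,0,0,0],[0,-30,2,-0.1,0,0,0],[0,-20,2,0,0,0,0],[0,-10,1,0,0,0,0],[0,0,0,0,0,0,0],[0,0,0,0,0,0,0]]'
python3 - <<'E'
from h import *
to([.4779,-.0261,.0425],8.2)
snap('wrist','w2'); snap('scene','s2')
E
```

```text
time_s: 5.75
tcp_pos: [0.4747, -0.0092, 0.075]
tool_rot: [0.705, -0.05, 0.706, 0.05]
force: [0.3, -0.4, -4.1]
width: 0.148
t 5.75 tcp [ 0.4747 -0.0092  0.075 ] yaw 8.12 w 0.148 F [ 0.3 -0.4 -4.1] M [-0.01 -0.01 -0.01]
  world d [  3.2 -16.9 -32.5] tool d [ 32.5 -17.2   0.8] turn [-0.08 -0.05 -0.04]
```

View pics/w2.png

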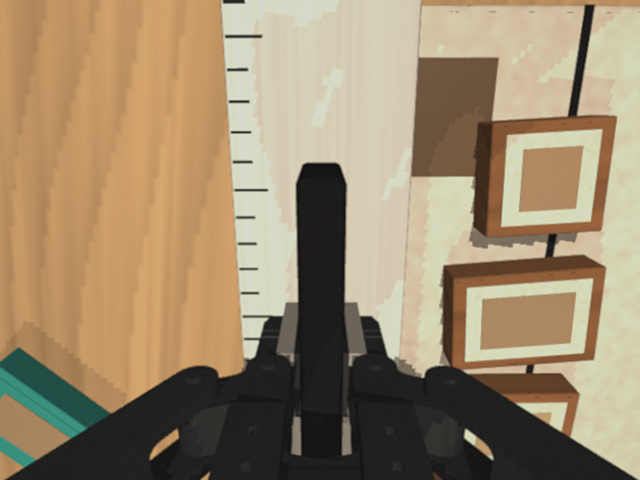

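View pics/s2.png

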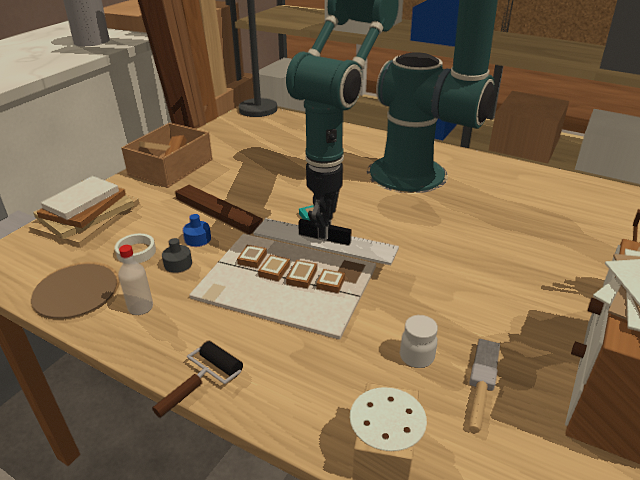

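The ruler is held level over the board's near half. In the wrist view its far edge runs from (421,5) to (403,360), and the line shows between the blanks from (590,10) to (530,370).

Run:
```python
from h import *
im=np.load('pics/w2.npy').astype(int).sum(2)
L=[]
for v in (20,40,60,80,100,244,248,370):
    row=im[v,520:600]; j=np.where(row<180)[0]; 
    print(v,(j+520).tolist()); 
    if len(j)>3: L.append((j.mean()+520,v))
w=cast('wrist',L,.012);print(w.round(4).tolist())
d=np.polyfit(w[:,1],w[:,0],1);print('line yaw',np.degrees(np.arctan(-d[0])),'x at y=-.0405',np.polyval(d,-.0405))
e=cast('wrist',[(421,5),(403,360)],.0542);dd=e[0]-e[1];print(e,np.degrees(np.arctan2(-dd[0],dd[1])))
p,T,o=cur();z=T[:,2];print('edge ahead of tcp',(e-p)@z)
to([.4779,-.0261,.0425],8.2)
```

```text
20 [584, 585, 586, 587, 588, 589, 590, 591]
40 [580, 581, 582, 583, 584, 585, 586, 587]
60 [578, 579, 580, 581, 582, 583, 584]
80 [575, 576, 577, 578, 579, 580, 581]
100 [571, 572, 573, 574, 575, 576, 577]
244 [548, 549, 550, 551, 552, 553]
248 [547, 548, 549, 550, 551, 552]
370 [527, 528, 529, 530, 531]
[[0.5673, 0.119, 0.012], [0.5681, 0.1115, 0.012], [0.5695, 0.1039, 0.012], [0.5708, 0.0962, 0.012], [0.5716, 0.0881, 0.012], [0.5812, 0.0237, 0.012], [0.5814, 0.0217, 0.012], [0.5914, -0.0451, 0.012]]
line yaw 8.359554781181991 x at y=-.0405 0.5906532619296153
[[ 0.49109997  0.10413904  0.0542    ]
 [ 0.51114867 -0.02262082  0.0542    ]] 8.987613154184036
edge ahead of tcp [0.03235268 0.03411793]
t 5.85 tcp [ 0.4747 -0.0087  0.0751] yaw 8.2 w 0.152 F [-0.7  0.2 -3.3] M [ 0.02  0.03 -0.  ]
  world d [  3.2 -17.4 -32.6] tool d [ 32.5 -17.7   0.7] turn [-0.   -0.04 -0.03]
```

```bash
python3 -m pendant '[[0,-9,0,-0.1,0,0,0],[0,-9,0,-0.1,0,0,0],[10,0,0,0,0,0,0],[10,0,0,0,0,0,0],[6,0,0,0,0,0,0],[4,0,0,0,0,0,0],[1,0,0,0,0,0,0],[0,0,0,0,0,0,0]]'
python3 - <<'E'
from h import *
to([.4779,-.0261,.0425],8.36)
snap('wrist','w3'); snap('scene','s3')
im=np.load('pics/s3.npy')[200:300,180:420]; cv2.imwrite('pics/s3c.png',cv2.resize(im,None,fx=3.3,fy=3.3,interpolation=cv2.INTER_CUBIC)[:,:,::-1])
E
```

```text
time_s: 6.65
tcp_pos: [0.4776, -0.0273, 0.044]
tool_rot: [0.705, -0.051, 0.705, 0.052]
force: [-0.2, -0.5, -2.9]
width: 0.15
t 6.65 tcp [ 0.4776 -0.0273  0.044 ] yaw 8.36 w 0.15 F [-0.2 -0.5 -2.9] M [-0.03 -0.02  0.02]
  world d [ 0.3  1.2 -1.5] tool d [1.5 1.2 0.5] turn [ 0.   -0.03 -0.01]
```

View pics/w3.png

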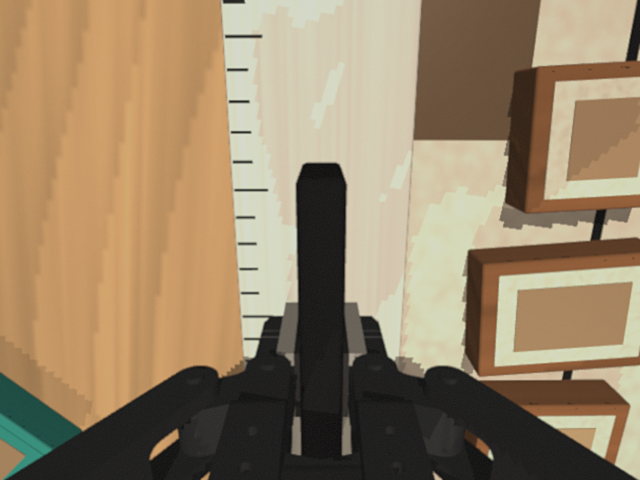

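View pics/s3c.png

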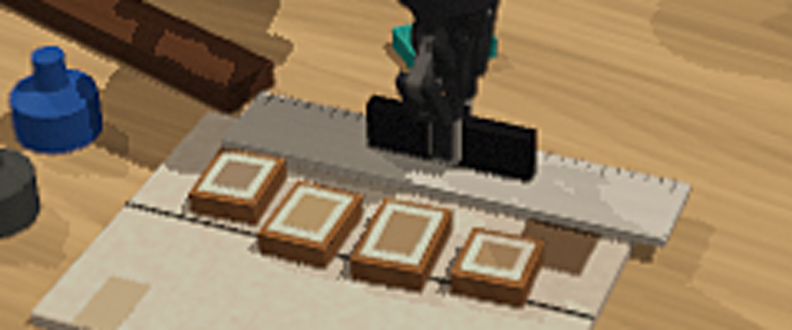

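```bash
python3 -m pendant '[[1,0,5,0,0,0,0],[0,0,8,0,0,0,0],[0,0,8,0,0,0,0],[0,0,8,0,0,0,0],[0,0,8,0,0,0,0],[0,0,8,0,0,0,0],[0,0,7,0,0,0,0],[0,0,4,0,0,0,0]]'
python3 - <<'E'
from h import *
to([.4779,-.0261,.0425],8.36)
snap('wrist','w4'); snap('scene','s4')
im=np.load('pics/s4.npy')[200:300,180:420]; cv2.imwrite('pics/s4c.png',cv2.resize(im,None,fx=3.3,fy=3.3,interpolation=cv2.INTER_CUBIC)[:,:,::-1])
E
```

```text
time_s: 7.55
tcp_pos: [0.5337, -0.0192, 0.043]
tool_rot: [0.705, -0.052, 0.705, 0.052]
force: [-4.1, -1.2, -0.5]
width: 0.149
t 7.55 tcp [ 0.5337 -0.0192  0.043 ] yaw 8.36 w 0.149 F [-4.1 -1.2 -0.5] M [-0.11  0.66 -0.1 ]
  world d [-55.8  -6.9  -0.5] tool d [  0.5   1.3 -56.2] turn [ 0.   -0.02 -0.  ]
```

View pics/w4.png

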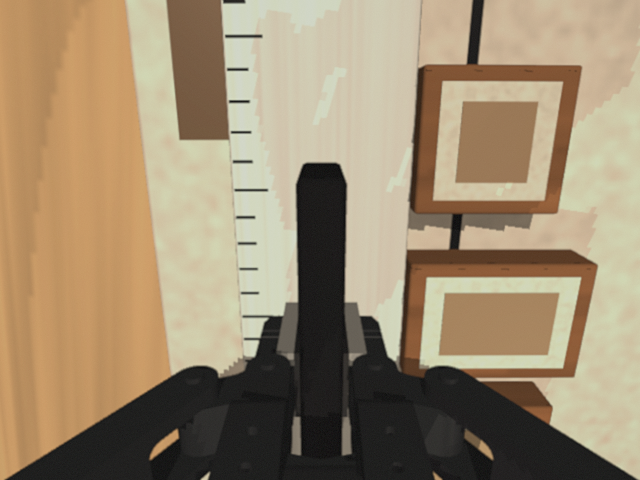

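View pics/s4c.png

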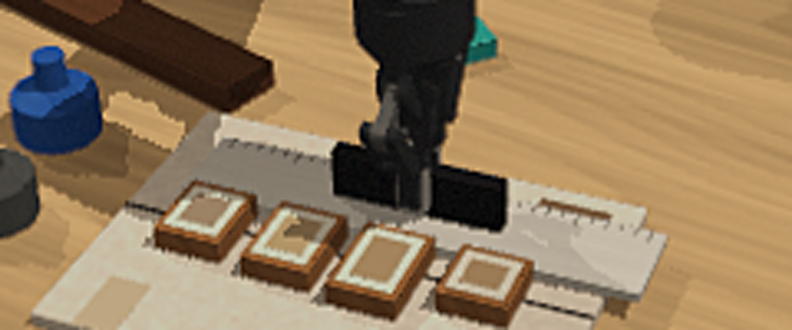

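The blanks are riding on the ruler edge. In the wrist view that edge runs from (420,5) to (408,200), and the line shows at (476,30) and (456,230).

```bash
cat > m.py <<'E'
from h import *
import sys
def meas(name,vs,edge):
    im=np.load(f'pics/{name}.npy').astype(int).sum(2); L=[]
    for v in vs:
        row=im[v,415:500]; j=np.where(row<150)[0]
        if len(j)>3: L.append((j.mean()+415,v)); print(v,(j.min()+415,j.max()+415),end=' ')
    w=cast('wrist',L,.012); d=np.polyfit(w[:,1],w[:,0],1); print('\nline yaw',np.degrees(np.arctan(-d[0])),'x at y=-.0405',np.polyval(d,-.0405))
    p,T,o=cur(); th=np.arctan(-d[0]); n=np.array([np.cos(th),np.sin(th)])
    lp=np.array([np.polyval(d,-.0405),-.0405])
    for u,v,z in edge:
        e=cast('wrist',[(u,v)],z)[0]; print((u,v),'edge x_b mm',round(float((e[:2]-lp)@n)*1000,2), 'y_b',round(float((e[1]-lp[1])*n[0]-(e[0]-lp[0])*n[1])*1000,1))
    print('tcp x_b',(p[:2]-lp)@n*1000)
E
python3 - <<'E'
from m import *
zr=.0222
meas('w4',(5,15,25,35,45,55,225,235,242),[(420.5,5,zr),(418,60,zr),(411.5,215,zr),(409,245,zr),(403,360,zr),(424,66,.03),(417,213,.03),(412,266,.03),(405,370,.03),(411.5,213,.012)])
im=np.load('pics/w4.npy')[0:300,360:560]; cv2.imwrite('pics/w4c.png',cv2.resize(im,None,fx=2.0*2/2,fy=2,interpolation=cv2.INTER_CUBIC)[:,:,::-1])
E
```

```text
5 (np.int64(473), np.int64(482)) 15 (np.int64(472), np.int64(481)) 25 (np.int64(471), np.int64(480)) 35 (np.int64(470), np.int64(479)) 45 (np.int64(469), np.int64(478)) 55 (np.int64(468), np.int64(477)) 225 (np.int64(452), np.int64(460)) 235 (np.int64(452), np.int64(458)) 242 (np.int64(451), np.int64(458)) 
line yaw 8.369759086016392 x at y=-.0405 0.5916389191181668
(420.5, 5) edge x_b mm -21.37 y_b 138.8
(418, 60) edge x_b mm -21.1 y_b 122.7
(411.5, 215) edge x_b mm -19.94 y_b 70.8
(409, 245) edge x_b mm -20.13 y_b 59.3
(403, 360) edge x_b mm -19.45 y_b 10.3
(424, 66) edge x_b mm -20.79 y_b 120.2
(417, 213) edge x_b mm -19.83 y_b 73.4
(412, 266) edge x_b mm -20.28 y_b 54.0
(405, 370) edge x_b mm -20.16 y_b 10.9
(411.5, 213) edge x_b mm -17.74 y_b 69.0
tcp x_b -53.66887150440972
```

View pics/w4c.png

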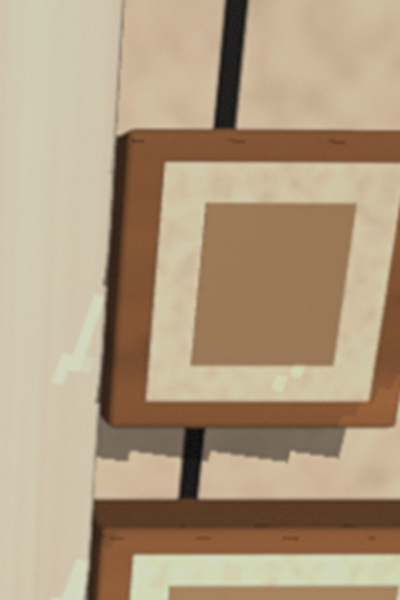

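```bash
python3 -m pendant '[[0,0,2,0.3,0,0,0],[0,0,4,0.3,0,0,0],[0,0,4,0,0,0,0],[0,0,4,0,0,0,0],[0,0,2,0,0,0,0],[0,0,1,0,0,0,0],[0,0,1,0,0,0,0],[0,0,0,0,0,0,0]]'
python3 - <<'E'
from h import *
to([.4779,-.0261,.0425],8.36)
snap('wrist','w5');snap('top','t5')
im=np.load('pics/w5.npy')[0:400,360:560]; cv2.imwrite('pics/w5c.png',cv2.resize(im,None,fx=2,fy=1.5,interpolation=cv2.INTER_CUBIC)[:,:,::-1])
im=np.load('pics/t5.npy')[150:262,265:465]; cv2.imwrite('pics/t5c.png',cv2.resize(im,None,fx=4,fy=4,interpolation=cv2.INTER_CUBIC)[:,:,::-1])
E
```

```text
time_s: 8.45
tcp_pos: [0.5511, -0.0169, 0.0433]
tool_rot: [0.706, -0.048, 0.705, 0.048]
force: [-2.4, -0.9, -3.4]
width: 0.151
t 8.45 tcp [ 0.5511 -0.0169  0.0433] yaw 7.75 w 0.151 F [-2.4 -0.9 -3.4] M [-0.08  0.43  0.02]
  world d [-73.2  -9.2  -0.8] tool d [  0.7   0.7 -73.8] turn [-0.61  0.01  0.  ]
```

View pics/w5.png

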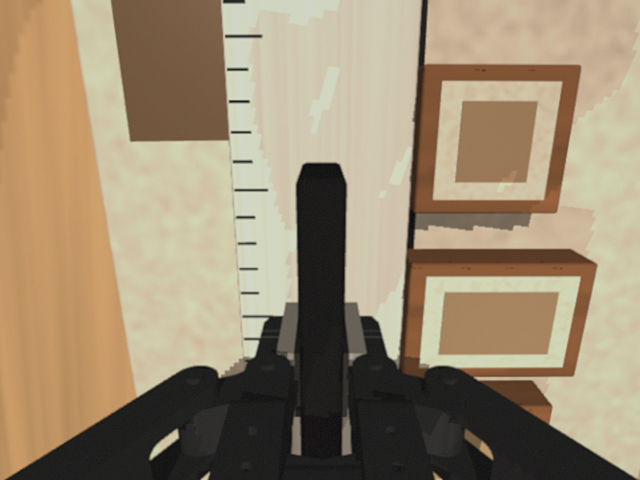

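View pics/t5c.png

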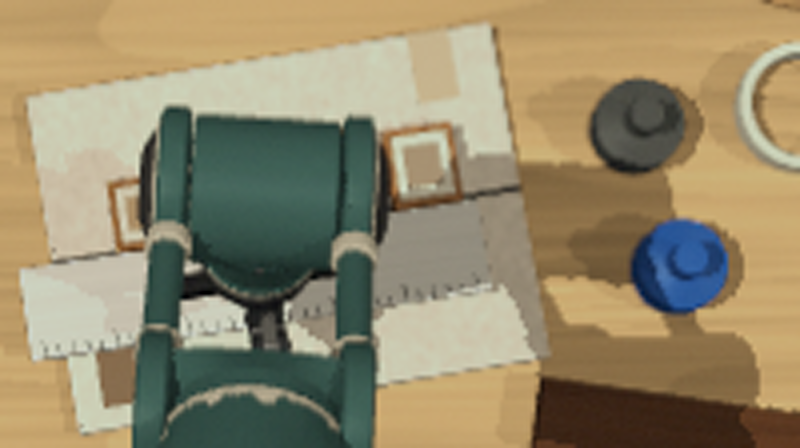

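Run:
```python
from h import *
im=np.load('pics/w5.npy').astype(int).sum(2); L=[];E=[]
for v in list(range(5,62,8))+[228,234,240,246]:
    row=im[v,400:440]; j=np.where(row<200)[0]+400; print(v,j.min(),j.max(),end='; '); L.append((j.max()+.5,v)); E.append((j.min()-.5,v))
w=cast('wrist',L,.012); th=np.radians(8.36); n=np.array([np.cos(th),np.sin(th)]); t=np.array([-n[1],n[0]])
p,T,o=cur(); zr=p[2]-.0288+.008
print('\nline yaw',np.degrees(np.arctan(-np.polyfit(w[:,1],w[:,0],1)[0])))
e=cast('wrist',E,zr); e0=w@np.r_[n,0]-.002
lc=e0.mean(); print('line c',e0.round(4)); print('edge rel',((e@np.r_[n,0]-lc)*1000).round(2),((e@np.r_[t,0])).round(3))
print('tcp rel',(p[:2]@n-lc)*1000)
```

```text
5 423 426; 13 422 426; 21 421 425; 29 421 425; 37 420 424; 45 420 424; 53 419 423; 61 419 423; 228 409 414; 234 408 413; 240 408 412; 246 407 412; 
line yaw 8.265676268488207
line c [0.5784 0.5786 0.5784 0.5785 0.5783 0.5785 0.5783 0.5784 0.5786 0.5783
 0.5781 0.5782]
edge rel [-1.6  -1.78 -1.97 -1.84 -2.02 -1.89 -2.08 -1.95 -2.35 -2.6  -2.48 -2.74] [ 0.012  0.01   0.008  0.005  0.003  0.001 -0.002 -0.004 -0.061 -0.063
 -0.065 -0.067]
tcp rel -35.57567199242961
```

View pics/w5c.png

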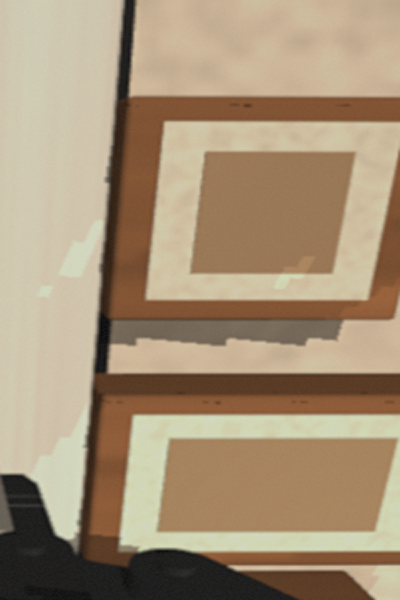

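Run:
```python
from h import *
im=np.load('pics/t5.npy')
a=im[175:215,355:400]; cv2.imwrite('pics/t5d.png',cv2.resize(a,None,fx=16,fy=14,interpolation=cv2.INTER_CUBIC)[:,:,::-1])
a=im[190:230,270:315]; cv2.imwrite('pics/t5e.png',cv2.resize(a,None,fx=16,fy=14,interpolation=cv2.INTER_CUBIC)[:,:,::-1])
```

```text
(no output)
```

View pics/t5d.png

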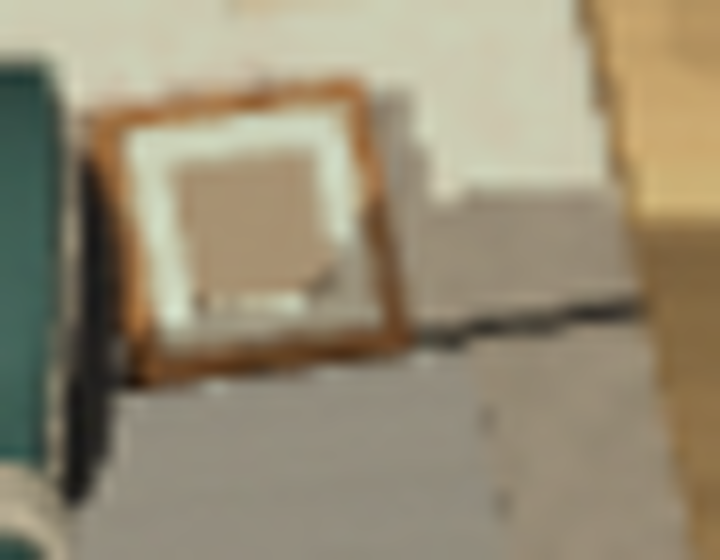

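View pics/t5e.png

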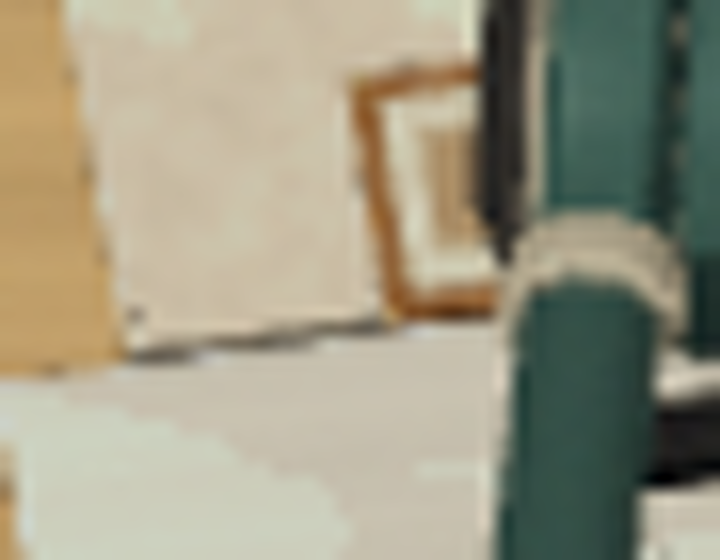

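Run:
```python
from h import *
f=lambda P,ox,oy:[((u+.5)/16-.5+ox,(v+.5)/14-.5+oy) for u,v in P]
ln=cast('top',f([(450,335),(640,307)],355,175),.012); 
old=cast('top',[((55+.5)/4-.5+265,(262.5)/4-.5+150),(520.5/4-.5+265,188.5/4-.5+150)],.012)
d=old[1]-old[0]; th=np.arctan2(d[0],-d[1]); n=np.array([np.cos(th),np.sin(th),0]); print('yaw',np.degrees(th))
print('old',old@n,'new',ln@n)
D=cast('top',f([(145,383),(408,348),(90,115),(365,85)],355,175),.030); print('D near',D@n,'far'); 
print('A near',cast('top',f([(400,315),(355,90)],270,190),.030)@n)
print('line L',cast('top',f([(130,350)],270,190),.012)@n)
```

```text
yaw 8.184161496437202
old [0.5763634 0.5763634] new [0.57649884 0.57685124]
D near [0.57264988 0.57237279 0.62685341 0.62532627] far
A near [0.57500845 0.62035481]
line L [0.57831203]
```

```bash
python3 -m pendant '[[0,0,0,-0.35,0,0,0],[0,0,1,-0.35,0,0,0],[0,0,1,0,0,0,0],[0,0,0.7,0,0,0,0],[0,0,0,0,0,0,0],[0,0,0,0,0,0,0],[0,0,0,0,0,0,0],[0,0,0,0,0,0,0]]'
python3 - <<'E'
from h import *
to([.4779,-.0261,.0425],8.36)
snap('wrist','w6');snap('top','t6')
im=np.load('pics/t6.npy')
a=im[175:215,355:400]; b=im[190:230,270:315]; cv2.imwrite('pics/t6d.png',np.hstack([cv2.resize(x,None,fx=8,fy=8,interpolation=cv2.INTER_CUBIC) for x in (b,a)])[:,:,::-1])
im=np.load('pics/w6.npy')[0:260,370:570]; cv2.imwrite('pics/w6c.png',cv2.resize(im,None,fx=3,fy=2.3,interpolation=cv2.INTER_CUBIC)[:,:,::-1])
im=np.load('pics/w6.npy').astype(int).sum(2)
for v in list(range(5,62,8))+[228,234,240,246]: print(v,im[v,400:430:1].tolist())
E
```

```text
time_s: 9.35
tcp_pos: [0.5537, -0.0165, 0.0434]
tool_rot: [0.705, -0.052, 0.705, 0.052]
force: [-3.5, -0.3, -0.7]
width: 0.151
t 9.35 tcp [ 0.5537 -0.0165  0.0434] yaw 8.45 w 0.151 F [-3.5 -0.3 -0.7] M [-0.16  0.64 -0.12]
  world d [-75.8  -9.6  -0.9] tool d [  0.9   1.6 -76.4] turn [ 0.09  0.   -0.  ]
5 [581, 576, 574, 571, 581, 576, 579, 578, 579, 576, 576, 576, 577, 574, 574, 575, 570, 565, 565, 565, 515, 424, 210, 205, 410, 510, 518, 510, 511, 510]
13 [580, 573, 576, 573, 574, 577, 580, 578, 580, 576, 576, 576, 583, 576, 574, 573, 569, 563, 563, 549, 465, 261, 130, 305, 509, 537, 527, 525, 525, 525]
21 [578, 577, 576, 577, 579, 580, 574, 577, 580, 578, 577, 570, 575, 578, 575, 568, 567, 567, 565, 517, 428, 208, 201, 437, 534, 543, 536, 533, 533, 529]
29 [579, 578, 575, 576, 577, 578, 579, 576, 577, 580, 580, 574, 575, 573, 573, 566, 560, 566, 553, 466, 262, 123, 304, 521, 551, 536, 528, 531, 527, 527]
37 [578, 572, 574, 573, 579, 574, 579, 578, 578, 577, 579, 576, 574, 572, 566, 562, 566, 561, 522, 430, 222, 212, 434, 541, 548, 542, 538, 534, 532, 525]
45 [575, 579, 579, 581, 579
[... 354 characters left out ...]
 566, 567, 552, 478, 285, 158, 337, 508, 548, 544, 542, 541, 542, 542, 540, 544]
228 [575, 574, 574, 578, 573, 582, 545, 405, 211, 199, 265, 305, 298, 305, 296, 292, 310, 394, 492, 542, 547, 543, 543, 544, 540, 539, 535, 525, 520, 519]
234 [574, 574, 573, 572, 577, 573, 530, 371, 267, 434, 537, 550, 549, 549, 546, 551, 551, 548, 553, 545, 547, 548, 542, 544, 542, 543, 540, 543, 539, 538]
240 [576, 575, 571, 575, 579, 557, 445, 283, 335, 480, 535, 538, 540, 540, 541, 544, 541, 542, 542, 543, 542, 547, 543, 544, 545, 544, 543, 540, 540, 540]
246 [573, 575, 575, 579, 581, 532, 374, 251, 414, 530, 544, 538, 536, 535, 539, 543, 548, 547, 547, 547, 552, 551, 550, 548, 545, 546, 542, 547, 542, 540]
```

View pics/t6d.png

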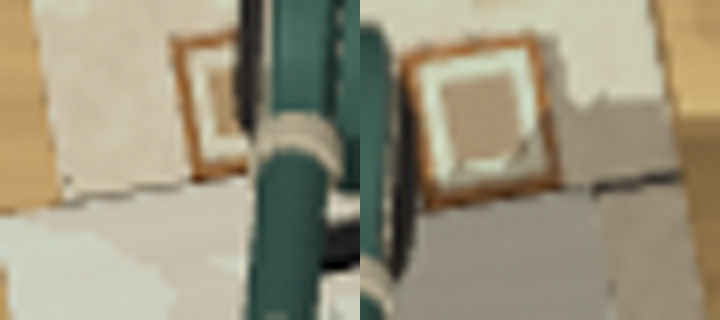

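View pics/w6c.png

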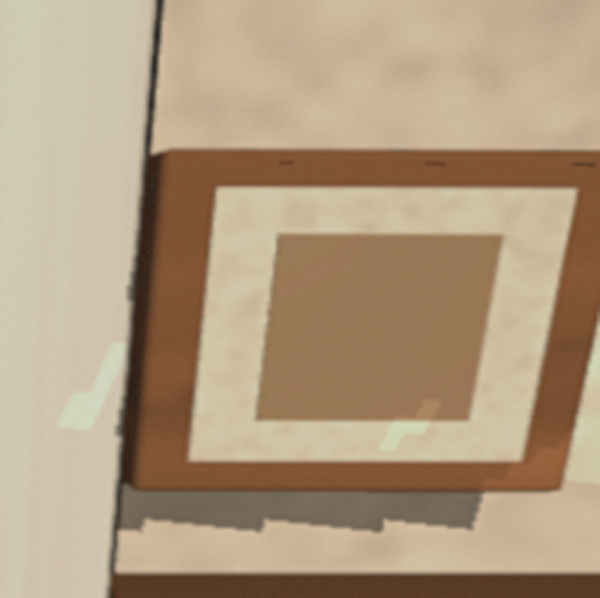

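The visible line strip is now about equally thin at both ends, so the edge is square to the line and within about 1 mm of it. I'll retreat with the ruler and check from above while still holding it.

```bash
python3 -m pendant '[[0,0,-5,0,0,0,0],[0,0,-12,0,0,0,0],[-10,0,-12,0,0,0,0],[-25,0,-10,0,0,0,0],[-10,25,-15,0.2,0,0,0],[0,45,-15,0.2,0,0,0],[0,48,-12,0.2,0,0,0],[0,48,-8,0.2,0,0,0]]'
python3 - <<'E'
from h import *
to([.398,.347,.08],6.8,5)
E
```

```text
time_s: 10.25
tcp_pos: [0.4408, 0.1359, 0.0886]
tool_rot: [0.706, -0.046, 0.705, 0.047]
force: [0.8, 0.2, -2.7]
width: 0.15
t 10.25 tcp [0.4408 0.1359 0.0886] yaw 7.55 w 0.15 F [ 0.8  0.2 -2.7] M [ 0.05 -0.02 -0.01]
  world d [-42.8 211.1  -8.6] tool d [  8.7 214.9 -14.7] turn [ 0.75  0.09 -0.02]
    [2.0, 43.0, -3.0] [0.15, 0.02, -0.0]
    [2.0, 43.0, -3.0] [0.15, 0.02, -0.0]
    [2.0, 43.0, -3.0] [0.15, 0.02, -0.0]
    [2.0, 43.0, -3.0] [0.15, 0.02, -0.0]
    [2.0, 43.0, -3.0] [0.15, 0.02, -0.0]
```

```bash
python3 -m pendant '[[2,43,-3,0.2,0,0,0],[5,43,-3,0.2,0,0,0],[8,43,-3,0.2,0,0,0],[10,43,-3,0.1,0,0,0],[10,30,-2,0,0,0,0],[8,12,-1,0,0,0,0],[0,0,0,0,0,0,0],[0,0,0,0,0,0,0]]'
python3 - <<'E'
from h import *
to([.398,.347,.03],6.8)
snap('top','t7')
im=np.load('pics/t7.npy')
c=im[150:262,265:465]; cv2.imwrite("pics/t7c.png",cv2.resize(c,None,fx=4,fy=4,interpolation=cv2.INTER_CUBIC)[:,:,::-1])
E
```

```text
time_s: 11.05
tcp_pos: [0.3999, 0.3444, 0.045]
tool_rot: [0.706, -0.043, 0.706, 0.043]
force: [-0.4, -0.9, -3.3]
width: 0.148
t 11.05 tcp [0.3999 0.3444 0.045 ] yaw 6.98 w 0.148 F [-0.4 -0.9 -3.3] M [0.   0.02 0.03]
  world d [ -1.9   2.6 -15. ] tool d [15.   2.8 -1.5] turn [ 0.18 -0.04  0.06]
```

View pics/t7c.png

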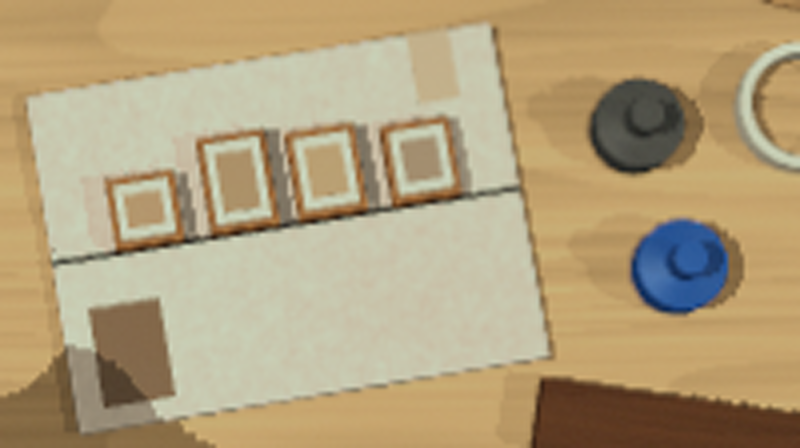

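View pics/t7.png

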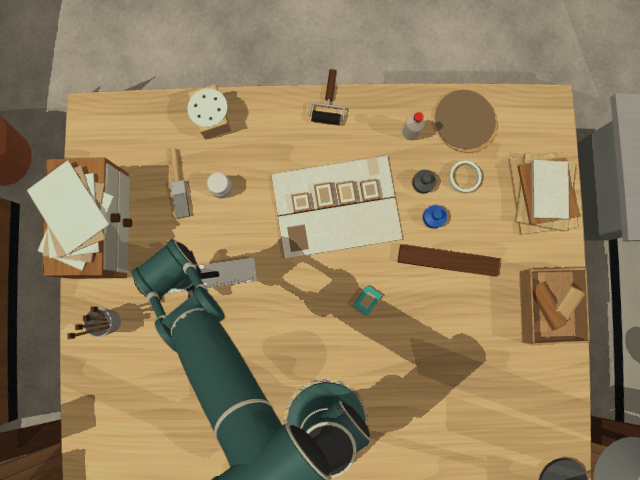

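The row is now straight along the line. I'll quantify it and compute the bar's target.

Run:
```python
from h import *
f=lambda P:[((u+.5)/4-.5+265,(v+.5)/4-.5+150) for u,v in P]
ln=cast('top',f([(55,262),(520,188)]),.012); d=ln[0]-ln[1]; t=d/np.linalg.norm(d); n=np.array([t[1],-t[0],0]); c=ln.mean(0); print(np.degrees(np.arctan2(n[1],n[0])),c)
for k,P in dict(A=[(108,180),(177,171),(185,238),(117,250)],B=[(197,139),(265,131),(278,222),(210,234)],C=[(287,132),(354,125),(367,212),(301,223)],D=[(379,124),(448,118),(461,193),(390,208)]).items():
    w=cast('top',f(P),.03); m=w.mean(0); print(k,'near',((w[2:]-c)@n*1000).round(1),'far',((w[:2]-c)@n*1000).round(1),'ctr',((m-c)@n*1000).round(1),((m-c)@t*1000).round(1),m.round(4))
p=r.camera_params('top');R,_=cv2.Rodrigues(p['rvec']);print(-R.T@p['tvec'])
```

```text
8.184161496437202 [ 0.58811992 -0.04051048  0.012     ]
A near [-0.5 -1.3] far [47.7 46.3] ctr 23.0 95.1 [0.5974 0.0569 0.03  ]
B near [ 0.3 -0.5] far [66.2 64.3] ctr 32.6 30.4 [ 0.616  -0.0058  0.03  ]
C near [-2.6 -2.9] far [61.2 58.7] ctr 28.6 -31.5 [ 0.6209 -0.0676  0.03  ]
D near [ 0.2 -2.3] far [56.7 53.4] ctr 27.0 -95.6 [ 0.6285 -0.1313  0.03  ]
[0.32981941 0.00872448 1.66151579]
```

```bash
python3 -m pendant '[[8,2,0,0,0,0,0],[5,0,0,0,0,0,0],[2.5,0,0,0,0,0,0],[0,0,0,0,0,0,0],[0,0,0,0,0,0,0.2],[0,0,0,0,0,0,0.4],[0,0,0,0,0,0,0.7],[0,0,0,0,0,0,1]]'
python3 - <<'E'
from h import *
to([.4308,-.3473,.16],-9,8)
E
```

```text
time_s: 11.9
tcp_pos: [0.4003, 0.3477, 0.0302]
tool_rot: [0.706, -0.043, 0.706, 0.043]
force: [0.4, 0.4, 0.4]
width: 0.704
t 11.9 tcp [0.4003 0.3477 0.0302] yaw 6.96 w 0.704 F [0.4 0.4 0.4] M [-0.03 -0.03 -0.01]
  world d [  30.5 -695.   129.8] tool d [-130.1 -693.5  -53.8] turn [15.96  0.04 -0.03]
    [-16.0, -87.0, -7.0] [1.99, 0.0, -0.0]
    [-16.0, -87.0, -4.0] [1.99, 0.0, -0.0]
    [-16.0, -87.0, -1.0] [1.99, 0.0, -0.0]
    [-16.0, -87.0, 2.0] [1.99, 0.0, -0.0]
    [-16.0, -87.0, 5.0] [1.99, 0.0, -0.0]
    [-16.0, -87.0, 8.0] [1.99, 0.0, -0.0]
    [-16.0, -86.0, 11.0] [1.99, 0.0, -0.0]
    [-16.0, -86.0, 14.0] [1.99, 0.0, -0.0]
```

```bash
python3 -m pendant '[[-30,0,0,0,0,0,1],[-45,0,0,0,0,0,1],[-40,-20,0,1,0,0,1],[-15,-45,4,2,0,0,1],[0,-48,4,2,0,0,1],[0,-48,4,2,0,0,1],[0,-48,4,2,0,0,1],[0,-48,4,2,0,0,1]]'
python3 - <<'E'
from h import *
to([.4308,-.3473,.16],-9,9)
snap('scene','s8');snap('top','t8')
im=np.load('pics/t8.npy')[210:320,120:280]; cv2.imwrite('pics/t8c.png',cv2.resize(im,None,fx=4,fy=4)[:,:,::-1])
E
```

```text
time_s: 12.7
tcp_pos: [0.4304, 0.09, 0.1604]
tool_rot: [0.707, 0.025, 0.706, -0.025]
force: [1.3, -0.1, -0.9]
width: 1.002
t 12.7 tcp [0.4304 0.09   0.1604] yaw -4.09 w 1.002 F [ 1.3 -0.1 -0.9] M [0.05 0.01 0.01]
  world d [ 4.000e-01 -4.373e+02 -4.000e-01] tool d [ 3.000e-01 -4.361e+02  3.160e+01] turn [ 4.91  0.1  -0.02]
    [0.0, -48.0, 4.0] [0.55, 0.01, -0.0]
    [0.0, -48.0, 4.0] [0.55, 0.01, -0.0]
    [0.0, -48.0, 4.0] [0.55, 0.01, -0.0]
    [0.0, -48.0, 5.0] [0.55, 0.01, -0.0]
    [0.0, -48.0, 5.0] [0.55, 0.01, -0.0]
    [0.0, -48.0, 6.0] [0.55, 0.01, -0.0]
    [0.0, -48.0, 6.0] [0.55, 0.01, -0.0]
    [0.0, -48.0, 7.0] [0.55, 0.01, -0.0]
    [0.0, -48.0, 7.0] [0.55, 0.01, -0.0]
```

View pics/s8.png

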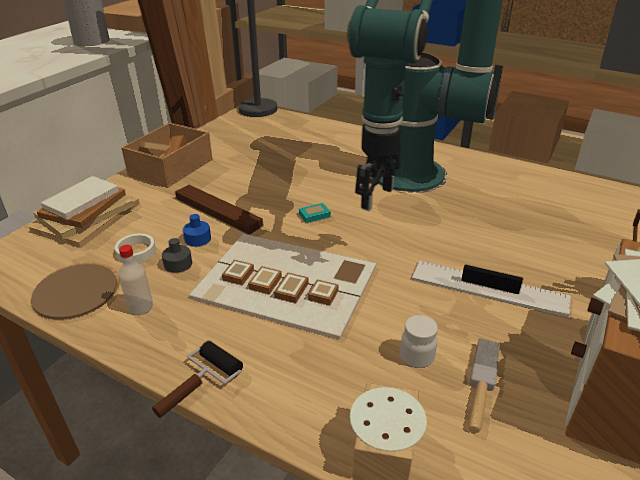

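The ruler lies flat on the bench at (490,285), off the board, and the row of blanks is straight along the line from (238,272) to (322,292). On to the bar.

```bash
python3 -m pendant '[[0,-48,4,0.6,0,0,1],[0,-48,4,0.6,0,0,1],[0,-48,4,0.6,0,0,1],[0,-48,5,0.6,0,0,1],[0,-48,5,0.6,0,0,1],[0,-48,6,0.6,0,0,1],[0,-48,6,0.6,0,0,1],[0,-30,4,0.6,0,0,1]]'; python3 -m pendant '[[0,-30,4,0,0,0,1],[0,-20,2,0,0,0,1],[0,0,0,0,0,0,1],[0,0,0,0,0,0,1],[0,0,0,0,0,0,1],[0,0,0,0,0,0,1],[0,0,0,0,0,0,1],[0,0,0,0,0,0,1]]'
python3 - <<'E'
from h import *
to([.4308,-.3473,.06],-9)
snap('wrist','w9')
E
```

```text
time_s: 13.6
tcp_pos: [0.43, -0.2791, 0.1603]
tool_rot: [0.705, 0.055, 0.704, -0.055]
force: [0.0, -0.2, 1.1]
width: 1.002
time_s: 14.4
tcp_pos: [0.4278, -0.3261, 0.1599]
tool_rot: [0.705, 0.054, 0.705, -0.054]
force: [-0.3, -0.7, 0.8]
width: 1.002
t 14.4 tcp [ 0.4278 -0.3261  0.1599] yaw -8.8 w 1.002 F [-0.3 -0.7  0.8] M [-0.04 -0.    0.06]
  world d [  3.  -21.2 -99.9] tool d [ 99.9 -20.5   6.2] turn [0.2  0.01 0.  ]
```

View pics/w9.png

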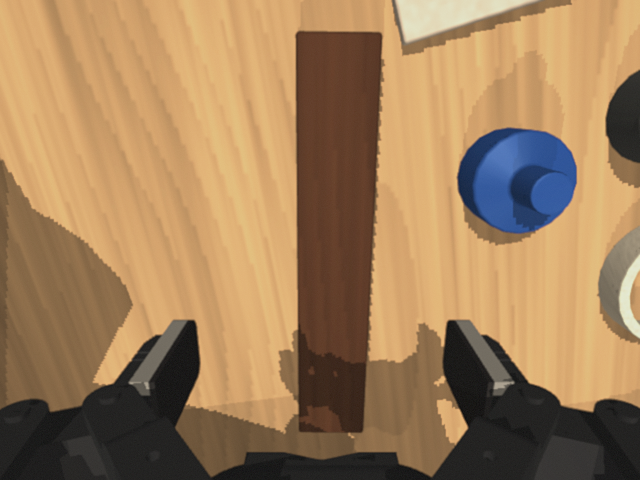

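The bar shows in full in the wrist view, with corners (297,32), (381,33), (364,432) and (300,432) between the open fingers. The blue decoy at (517,180) is to the right, clear of the descent.

Run:
```python
from h import *
w=cast('wrist',[(297,32),(381,33),(364,432),(300,432)],.024);print(w.round(4).tolist(),w.mean(0),[np.linalg.norm(w[i]-w[i-1]).round(4) for i in range(4)])
a=w[:2].mean(0)-w[2:].mean(0);ps=np.degrees(np.arctan2(-a[0],a[1]));print(ps)
to([*w.mean(0)[:2],.019],ps)
```

```text
[[0.4334, -0.2057, 0.024], [0.4804, -0.2135, 0.024], [0.4369, -0.4869, 0.024], [0.3885, -0.4794, 0.024]] [ 0.43481963 -0.34637489  0.024     ] [np.float64(0.2773), np.float64(0.0476), np.float64(0.2768), np.float64(0.049)]
-9.189593670023145
t 14.45 tcp [ 0.4278 -0.3263  0.1599] yaw -8.81 w 1.002 F [-0.5 -0.2 -0.3] M [-0.05 -0.01  0.01]
  world d [   7.   -20.1 -140.9] tool d [140.9 -18.8  10. ] turn [0.38 0.01 0.  ]
```

```bash
python3 -m pendant '[[25,-8,4,0.4,0,0,1],[30,-8,4,0,0,0,1],[30,-3,2,0,0,0,1],[25,0,0,0,0,0,1],[15,0,0,0,0,0,1],[10,0,0,0,0,0,1],[4,0,0,0,0,0,0.9],[0,0,0,0,0,0,0.8]]' 70
python3 - <<'E'
from h import *
to([.4348,-.3464,.019],-9.2)
E
```

```text
time_s: 15.25
tcp_pos: [0.4348, -0.3472, 0.021]
tool_rot: [0.705, 0.057, 0.705, -0.057]
force: [0.3, 0.3, 1.4]
width: 0.799
t 15.25 tcp [ 0.4348 -0.3472  0.021 ] yaw -9.24 w 0.799 F [0.3 0.3 1.4] M [ 0.03  0.02 -0.02]
  world d [ 0.   0.8 -2. ] tool d [ 2.   0.8 -0.1] turn [-0.04  0.01  0.01]
```

```bash
python3 -m pendant '[[1.5,0,0,0,0,0,0.7],[0,0,0,0,0,0,0.6],[0,0,0,0,0,0,0.4],[0,0,0,0,0,0,0.3],[0,0,0,0,0,0,0.3],[0,0,0,0,0,0,0.3],[0,0,0,0,0,0,0.3],[0,0,0,0,0,0,0.3]]' 70
python3 - <<'E'
from h import *
to([.4348,-.3464,.12],8.2)
snap('scene','s10')
im=np.load('pics/s10.npy')[150:300,130:330]; cv2.imwrite('pics/s10c.png',cv2.resize(im,None,fx=4,fy=4)[:,:,::-1])
E
```

```text
time_s: 16.05
tcp_pos: [0.4353, -0.3478, 0.0207]
tool_rot: [0.705, 0.057, 0.704, -0.057]
force: [-1.3, 0.8, 7.4]
width: 0.569
t 16.05 tcp [ 0.4353 -0.3478  0.0207] yaw -9.25 w 0.569 F [-1.3  0.8  7.4] M [0.13 0.4  0.02]
  world d [-0.5  1.4 99.3] tool d [-99.3   1.2  -0.5] turn [-17.45   0.09   0.08]
```

View pics/s10c.png

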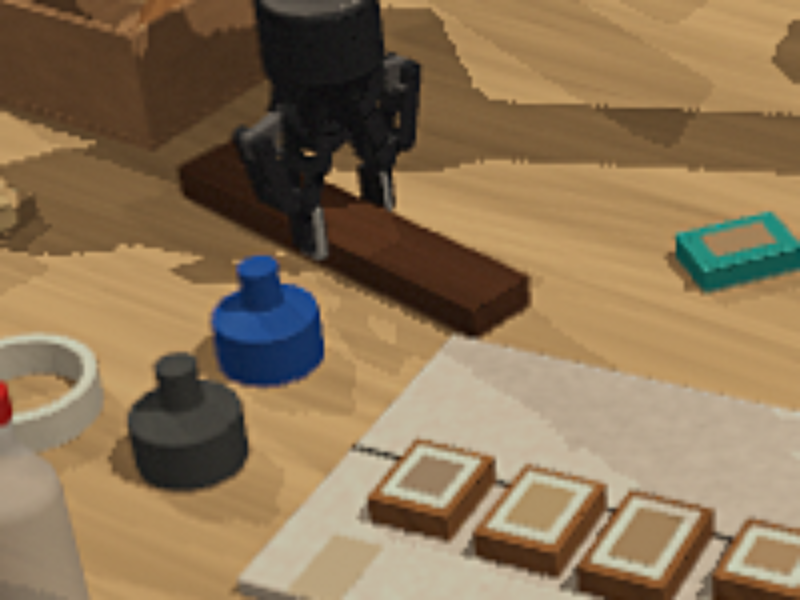

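```bash
python3 -m pendant '[[-5,0,0,0,0,0,0.3],[-15,0,0,0,0,0,0.3],[-30,0,0,0,0,0,0.3],[-35,0,0,0,0,0,0.3],[-20,0,0,-1,0,0,0.3],[0,10,4,-2,0,0,0.3],[0,20,12,-2,0,0,0.3],[0,25,16,-2,0,0,0.3]]'
python3 - <<'E'
from h import *
to([.6187,-.0378,.125],8.2,9)
snap('scene','s11')
im=np.load('pics/s11.npy')[100:300,130:330]; cv2.imwrite('pics/s11c.png',cv2.resize(im,None,fx=3,fy=3)[:,:,::-1])
E
```

```text
time_s: 16.9
tcp_pos: [0.4713, -0.2944, 0.1234]
tool_rot: [0.707, 0.014, 0.707, -0.013]
force: [0.4, -0.3, -1.6]
width: 0.565
t 16.9 tcp [ 0.4713 -0.2944  0.1234] yaw -2.22 w 0.565 F [ 0.4 -0.3 -1.6] M [ 0.03 -0.03  0.01]
  world d [147.4 256.6   1.6] tool d [ -1.5 262.1 137.4] turn [-10.42  -0.06  -0.06]
    [-0.0, 29.0, 15.0] [-1.16, -0.01, -0.01]
    [-0.0, 29.0, 16.0] [-1.16, -0.01, -0.01]
    [-0.0, 28.0, 16.0] [-1.16, -0.01, -0.01]
    [-0.0, 28.0, 17.0] [-1.16, -0.01, -0.01]
    [-0.0, 28.0, 18.0] [-1.16, -0.01, -0.01]
    [-0.0, 27.0, 18.0] [-1.16, -0.01, -0.01]
    [-0.0, 27.0, 19.0] [-1.16, -0.01, -0.01]
    [-0.0, 27.0, 19.0] [-1.16, -0.01, -0.01]
    [-0.0, 26.0, 20.0] [-1.16, -0.01, -0.01]
```

View pics/s11c.png

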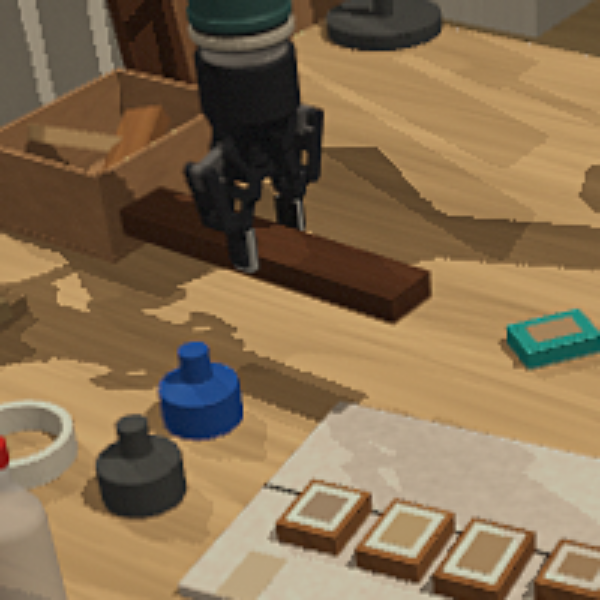

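The bar is held level about 100 mm up.

```bash
python3 -m pendant '[[0,29,15,-1.16,0,0,0.3],[0,29,16,-1.16,0,0,0.3],[0,29,16,-1.16,0,0,0.3],[0,28,17,-1.16,0,0,0.3],[0,28,18,-1.16,0,0,0.3],[0,27,18,-1.16,0,0,0.3],[0,27,19,-1.16,0,0,0.3],[0,24,17,-1,0,0,0.3]]'; python3 -m pendant '[[0,15,4,-0.5,0,0,0.3],[0,5,0,0,0,0,0.3],[0,0,0,0,0,0,0.3],[0,0,0,0,0,0,0.3],[0,0,0,0,0,0,0.3],[0,0,0,0,0,0,0.3],[0,0,0,0,0,0,0.3],[0,0,0,0,0,0,0.3]]'
python3 - <<'E'
from h import *
to([.6187,-.0378,.06],8.2)
snap('wrist','w12');
E
```

```text
time_s: 17.75
tcp_pos: [0.6007, -0.0677, 0.1227]
tool_rot: [0.705, -0.043, 0.707, 0.044]
force: [0.2, 0.6, -1.9]
width: 0.565
time_s: 18.55
tcp_pos: [0.6027, -0.0502, 0.1244]
tool_rot: [0.706, -0.045, 0.706, 0.045]
force: [0.3, 0.2, -2.3]
width: 0.567
t 18.55 tcp [ 0.6027 -0.0502  0.1244] yaw 7.33 w 0.567 F [ 0.3  0.2 -2.3] M [0.   0.02 0.01]
  world d [ 16.   12.4 -64.4] tool d [64.4 10.3 17.5] turn [-0.87  0.01  0.  ]
```

View pics/w12.png

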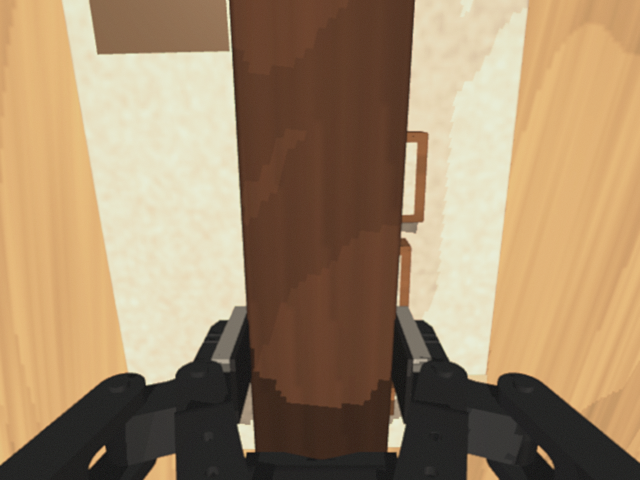

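```bash
python3 -m pendant '[[0,5,9,-0.4,0,0,0.3],[0,5,9,-0.4,0,0,0.3],[15,0,0,0,0,0,0.3],[20,0,0,0,0,0,0.3],[15,0,0,0,0,0,0.3],[8,0,0,0,0,0,0.3],[4,0,0,0,0,0,0.3],[0,0,0,0,0,0,0.3]]'
python3 - <<'E'
from h import *
to([.6187,-.0378,.0507],8.2)
snap('scene','s13');snap('wrist','w13')
im=np.load('pics/s13.npy')[180:330,170:390]; cv2.imwrite('pics/s13c.png',cv2.resize(im,None,fx=3.6,fy=3.6)[:,:,::-1])
E
```

```text
time_s: 19.4
tcp_pos: [0.6188, -0.0375, 0.0615]
tool_rot: [0.705, -0.05, 0.706, 0.05]
force: [-0.3, -0.4, -2.1]
width: 0.562
t 19.4 tcp [ 0.6188 -0.0375  0.0615] yaw 8.17 w 0.562 F [-0.3 -0.4 -2.1] M [-0.01 -0.02 -0.02]
  world d [ -0.1  -0.3 -10.8] tool d [10.8 -0.3 -0.2] turn [-0.03 -0.07 -0.02]
```

View pics/s13c.png

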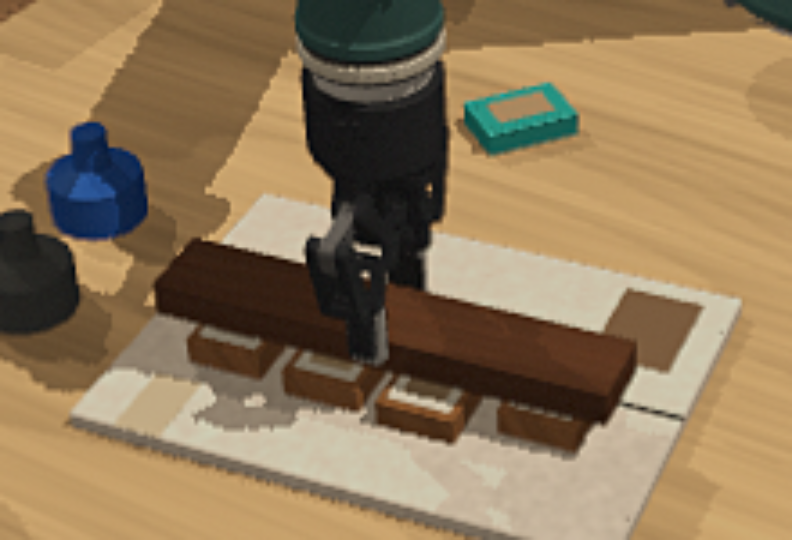

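View pics/w13.png

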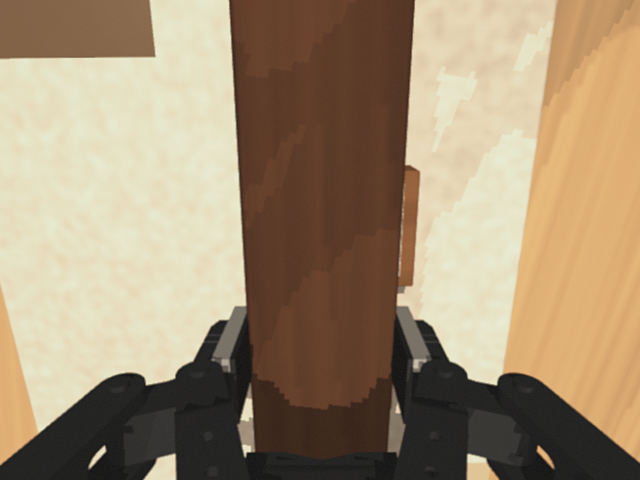

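Run:
```python
from h import *
p,T,o=cur()
for nm,P,z in [('blank far top edge',[(419,170),(413,285)],.030),('caul edges',[(232,20),(411.5,20),(246,285),(399,285)],.0615-.0207+.024)]:
    w=cast('wrist',P,z); print(nm,w.round(4).tolist()); d=(w-p)@T; print((d*1000).round(1).tolist())
```

```text
blank far top edge [[0.6495, 0.0232, 0.03], [0.6571, -0.0234, 0.03]]
[[32.9, 56.0, 38.0], [32.9, 8.8, 38.8]]
caul edges [[0.5827, 0.059, 0.0648], [0.6305, 0.0659, 0.0648], [0.5933, -0.0173, 0.0648], [0.6423, -0.0104, 0.0648]]
[[-2.0, 100.9, -23.0], [-1.9, 100.9, 25.2], [-1.9, 23.8, -23.4], [-1.9, 23.8, 26.1]]
```

The blank past the bar is blank 4. Its far edge lies 38 mm ahead of the tool, so the bar centre is about 29 mm past the line, as planned. Lowering now.

```bash
python3 -m pendant '[[4,0,0,0,0,0,0.3],[3,0,0,0,0,0,0.3],[1,0,0,0,0,0,0.3],[1,0,0,0,0,0,0.3],[0,0,0,0,0,0,0.3],[0,0,0,0,0,0,0.3],[0,0,0,0,0,0,0.3],[0,0,0,0,0,0,0.3]]'
python3 - <<'E'
from h import *
to([.6187,-.0378,.0507],8.2)
E
```

```text
time_s: 20.3
tcp_pos: [0.6194, -0.0375, 0.0534]
tool_rot: [0.705, -0.05, 0.705, 0.05]
force: [0.4, -0.2, -2.4]
width: 0.562
t 20.3 tcp [ 0.6194 -0.0375  0.0534] yaw 8.17 w 0.562 F [ 0.4 -0.2 -2.4] M [ 0.02  0.04 -0.01]
  world d [-0.7 -0.3 -2.7] tool d [ 2.7 -0.2 -0.7] turn [-0.03  0.01  0.  ]
```

```bash
python3 -m pendant '[[0.8,0,0,0,0,0,0.3],[0.8,0,0,0,0,0,0.3],[0.5,0,0,0,0,0,0.3],[0.3,0,0,0,0,0,0.3],[0,0,0,0,0,0,0.3],[0,0,0,0,0,0,0.3],[0,0,0,0,0,0,0.3],[0,0,0,0,0,0,0.3]]'
python3 - <<'E'
from h import *
to([.6187,-.0378,.0507],8.2)
E
```

```text
time_s: 21.1
tcp_pos: [0.6192, -0.0375, 0.0509]
tool_rot: [0.705, -0.05, 0.705, 0.05]
force: [-0.1, 0.8, -2.1]
width: 0.564
t 21.1 tcp [ 0.6192 -0.0375  0.0509] yaw 8.17 w 0.564 F [-0.1  0.8 -2.1] M [ 0.01  0.03 -0.03]
  world d [-0.5 -0.3 -0.2] tool d [ 0.2 -0.2 -0.6] turn [-0.03 -0.    0.  ]
```

```bash
python3 -m pendant '[[0.5,0,0,0,0,0,0.3],[0.4,0,0,0,0,0,0.3],[0,0,0,0,0,0,0.3],[0,0,0,0,0,0,0.3],[0,0,0,0,0,0,0.3],[0,0,0,0,0,0,0.3],[0,0,0,0,0,0,0.3],[0,0,0,0,0,0,0.3]]'
python3 - <<'E'
from h import *
to([.6187,-.0378,.0507],8.2)
snap('scene','s14')
im=np.load('pics/s14.npy')[220:320,190:370]; cv2.imwrite('pics/s14c.png',cv2.resize(im,None,fx=4.4,fy=4.4)[:,:,::-1])
E
```

```text
time_s: 21.9
tcp_pos: [0.6194, -0.0375, 0.0507]
tool_rot: [0.705, -0.05, 0.705, 0.05]
force: [-4.4, 0.3, 5.8]
width: 0.568
t 21.9 tcp [ 0.6194 -0.0375  0.0507] yaw 8.17 w 0.568 F [-4.4  0.3  5.8] M [ 0.    0.43 -0.  ]
  world d [-0.7 -0.3 -0. ] tool d [ 0.  -0.2 -0.7] turn [-0.03  0.02  0.  ]
```

View pics/s14c.png

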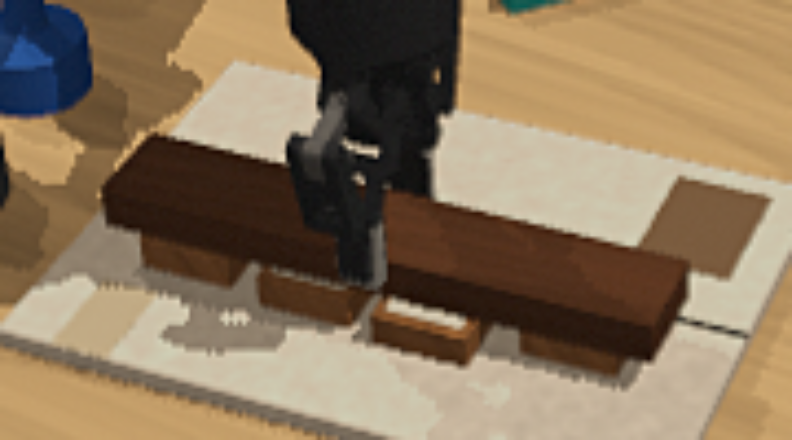

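Contact: the force went from -2 to +6 N. Releasing gently.

```bash
python3 -m pendant '[[0,0,0,0,0,0,0.6],[0,0,0,0,0,0,0.65],[0,0,0,0,0,0,0.7],[0,0,0,0,0,0,0.75],[-3,0,0,0,0,0,0.8],[-10,0,0,0,0,0,0.85],[-25,0,0,0,0,0,0.85],[-30,0,0,0,0,0,0.85]]'
python3 - <<'E'
from h import *
to([.652,-.284,.18],8.2,8)
snap('scene','s15')
im=np.load('pics/s15.npy')[200:320,170:390]; cv2.imwrite('pics/s15c.png',cv2.resize(im,None,fx=3.6,fy=3.6)[:,:,::-1])
E
```

```text
time_s: 22.75
tcp_pos: [0.6182, -0.0374, 0.1179]
tool_rot: [0.704, -0.05, 0.706, 0.051]
force: [0.4, 0.7, -0.3]
width: 0.845
t 22.75 tcp [ 0.6182 -0.0374  0.1179] yaw 8.17 w 0.845 F [ 0.4  0.7 -0.3] M [ 0.02  0.02 -0.05]
  world d [  33.8 -246.6   62.1] tool d [ -62.2 -248.9   -1.7] turn [-0.03 -0.15 -0.04]
    [-8.0, -31.0, -0.0] [-0.0, -0.02, -0.0]
    [-8.0, -31.0, -0.0] [-0.0, -0.02, -0.0]
    [-8.0, -31.0, -0.0] [-0.0, -0.02, -0.0]
    [-8.0, -31.0, -0.0] [-0.0, -0.02, -0.0]
    [-8.0, -31.0, -0.0] [-0.0, -0.02, -0.0]
    [-8.0, -31.0, -0.0] [-0.0, -0.02, -0.0]
    [-8.0, -31.0, -0.0] [-0.0, -0.02, -0.0]
    [-8.0, -31.0, -0.0] [-0.0, -0.02, -0.0]
```

View pics/s15c.png

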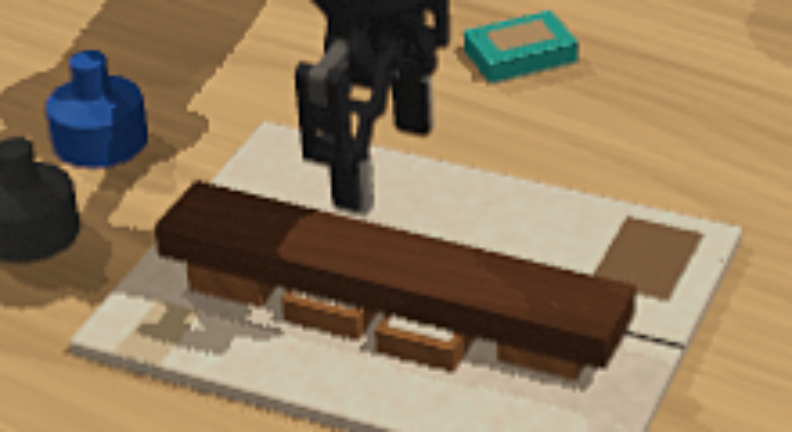

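The bar lies flat across all four blanks in the scene view. Next is the dark weight at about (0.652,-0.284).

```bash
python3 -m pendant '[[-15,-20,0,0,0,0,0.8],[-25,-35,0,0,0,0,0.7],[-15,-40,0,0,0,0,0.6],[-5,-40,0,0,0,0,0.6],[0,-40,0,0,0,0,0.6],[0,-40,0,0,0,0,0.6],[0,-25,0,0,0,0,0.6],[0,-5,0,0,0,0,0.6]]'; python3 -m pendant '[[0,0,0,0,0,0,0.6],[0,0,0,0,0,0,0.6],[0,0,0,0,0,0,0.6],[0,0,0,0,0,0,0.6],[0,0,0,0,0,0,0.6],[0,0,0,0,0,0,0.6],[0,0,0,0,0,0,0.6],[0,0,0,0,0,0,0.6]]';  python3 - <<'E'
from h import *
to([.652,-.284,.18],8.2)
snap('wrist','w16');snap('top','t16')
im=np.load('pics/t16.npy')
c=im[150:262,265:465]; cv2.imwrite("pics/t16c.png",cv2.resize(c,None,fx=4,fy=4,interpolation=cv2.INTER_CUBIC)[:,:,::-1])
E
```

```text
time_s: 23.6
tcp_pos: [0.6543, -0.2835, 0.1788]
tool_rot: [0.706, -0.05, 0.705, 0.049]
force: [-0.0, 0.1, -0.5]
width: 0.603
time_s: 24.4
tcp_pos: [0.6541, -0.2799, 0.178]
tool_rot: [0.705, -0.05, 0.705, 0.05]
force: [-0.2, 0.1, 1.0]
width: 0.601
t 24.4 tcp [ 0.6541 -0.2799  0.178 ] yaw 8.18 w 0.601 F [-0.2  0.1  1. ] M [ 0.05 -0.05  0.05]
  world d [-2.1 -4.1  2. ] tool d [-2.  -3.8 -2.6] turn [-0.02 -0.   -0.  ]
```

View pics/w16.png

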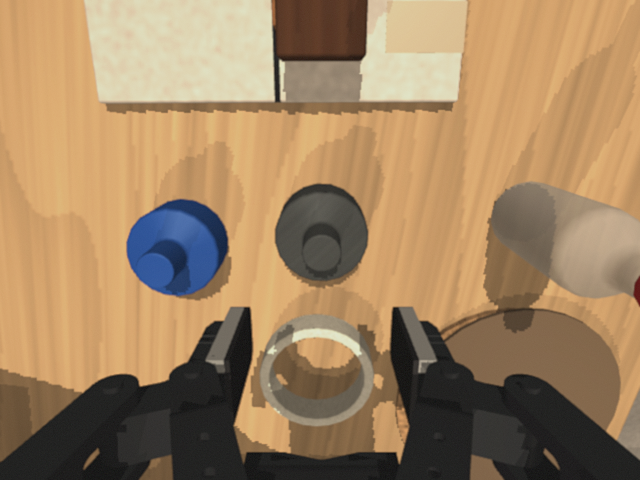

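View pics/t16c.png

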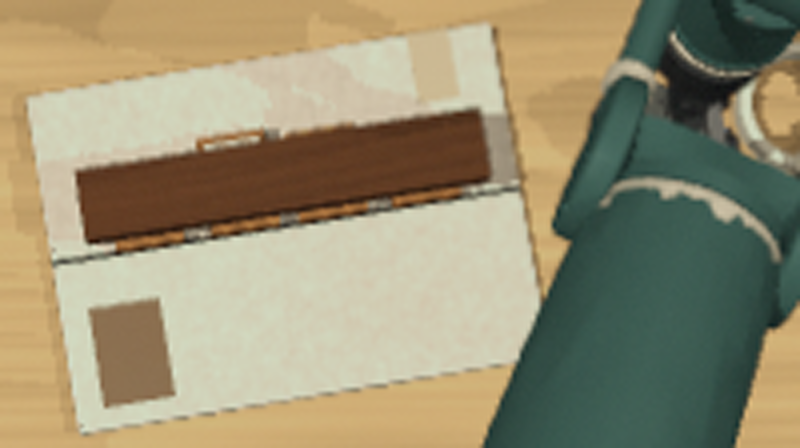

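The wrist view shows the dark weight at (321,232) with its knob at (321,250), the blue decoy at (177,247), and the tape at (316,370). The top crop shows the bar squarely along the line.

Run:
```python
from h import *
im=np.load('pics/w16.npy')[170:300,255:385]; cv2.imwrite('pics/w16c.png',cv2.resize(im,None,fx=4.6,fy=4.6,interpolation=cv2.INTER_CUBIC)[:,:,::-1])
f=lambda P:[((u+.5)/4-.5+265,(v+.5)/4-.5+150) for u,v in P]
w=cast('top',f([(76,171),(478,109),(490,179),(88,243)]),.054);print('caul',w.round(4).tolist(),w.mean(0)); a=w[0]-w[1];b=w[3]-w[2];print(np.degrees(np.arctan2(-a[0],a[1])),np.degrees(np.arctan2(-b[0],b[1])),np.linalg.norm(w[0]-w[1]),np.linalg.norm(w[0]-w[3]))
e=cast('wrist',[(277,55),(366,60)],.054);print('caul end (right), wrist',e)
```

```text
caul [[0.6209, 0.1038, 0.054], [0.6592, -0.1702, 0.054], [0.6107, -0.1768, 0.054], [0.5714, 0.0961, 0.054]] [ 0.61554725 -0.03677442  0.054     ]
7.960732997152911 8.19767125550113 0.27659120855333386 0.050062890163789064
caul end (right), wrist [[ 0.61588008 -0.17802622  0.054     ]
 [ 0.6646937  -0.17359897  0.054     ]]
```

View pics/w16c.png

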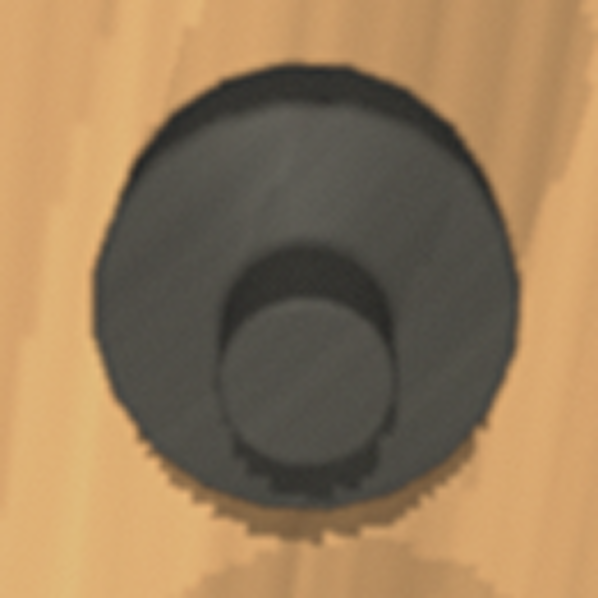

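Run:
```python
from h import *
k=cast('wrist',[(321.1,252.4)],.066)[0]; b=cast('wrist',[(321.1,236)],.034)[0]; print(k,b)
m=(k+b)/2
to([m[0],m[1],.055],8.2)
```

```text
[ 0.65552711 -0.28387978  0.066     ] [ 0.65543365 -0.28320294  0.034     ]
t 24.5 tcp [ 0.6541 -0.28    0.178 ] yaw 8.17 w 0.6 F [-0.6  0.3 -0.4] M [-0.04  0.    0.01]
  world d [   1.4   -3.5 -123. ] tool d [123.   -3.7   0.9] turn [-0.03 -0.    0.  ]
```

```bash
python3 -m pendant '[[20,-2,1,0,0,0,0.6],[30,-2,0,0,0,0,0.6],[30,0,0,0,0,0,0.6],[22,0,0,0,0,0,0.6],[12,0,0,0,0,0,0.6],[6,0,0,0,0,0,0.6],[3,0,0,0,0,0,0.6],[0,0,0,0,0,0,0.6]]'
python3 - <<'E'
from h import *
to([.6555,-.2835,.055],8.2)
E
```

```text
time_s: 25.3
tcp_pos: [0.6563, -0.2841, 0.0559]
tool_rot: [0.706, -0.051, 0.705, 0.05]
force: [0.3, -0.3, 0.5]
width: 0.597
t 25.3 tcp [ 0.6563 -0.2841  0.0559] yaw 8.17 w 0.597 F [ 0.3 -0.3  0.5] M [ 0.02  0.08 -0.01]
  world d [-0.8  0.6 -0.9] tool d [ 0.9  0.7 -0.7] turn [-0.03  0.07  0.04]
```

```bash
python3 -m pendant '[[0,0,0,0,0,0,0.45],[0,0,0,0,0,0,0.35],[0,0,0,0,0,0,0.25],[0,0,0,0,0,0,0.1],[0,0,0,0,0,0,0.1],[0,0,0,0,0,0,0.1],[0,0,0,0,0,0,0.1],[0,0,0,0,0,0,0.1]]' 70
python3 - <<'E'
from h import *
to([.6555,-.2835,.055],8.2)
E
```

```text
time_s: 26.1
tcp_pos: [0.6553, -0.2843, 0.0566]
tool_rot: [0.705, -0.051, 0.705, 0.05]
force: [-5.3, 0.5, 5.0]
width: 0.264
t 26.1 tcp [ 0.6553 -0.2843  0.0566] yaw 8.17 w 0.264 F [-5.3  0.5  5. ] M [-0.02  0.57  0.01]
  world d [ 0.2  0.8 -1.6] tool d [1.6 0.8 0.4] turn [-0.03 -0.03  0.04]
```

```bash
python3 -m pendant '[[-5,0,0,0,0,0,0.1],[-15,0,0,0,0,0,0.1],[-25,0,0,0,0,0,0.1],[-30,0,0,0,0,0,0.1],[-20,8,0,0,0,0,0.1],[-5,20,0,0,0,0,0.1],[0,28,0,0,0,0,0.1],[0,30,0,0,0,0,0.1]]'
python3 - <<'E'
from h import *
to([.6195,-.0368,.155],8.2)
snap('scene','s17')
im=np.load('pics/s17.npy')[130:330,150:390]; cv2.imwrite('pics/s17c.png',cv2.resize(im,None,fx=3,fy=3)[:,:,::-1])
E
```

```text
time_s: 26.9
tcp_pos: [0.642, -0.1963, 0.154]
tool_rot: [0.705, -0.05, 0.706, 0.051]
force: [0.2, 0.3, -8.5]
width: 0.257
t 26.9 tcp [ 0.642  -0.1963  0.154 ] yaw 8.13 w 0.257 F [ 0.2  0.3 -8.5] M [0.04 0.   0.05]
  world d [-22.5 159.5   1. ] tool d [ -0.7 161.    0.2] turn [-0.07 -0.09 -0.11]
```

View pics/s17c.png

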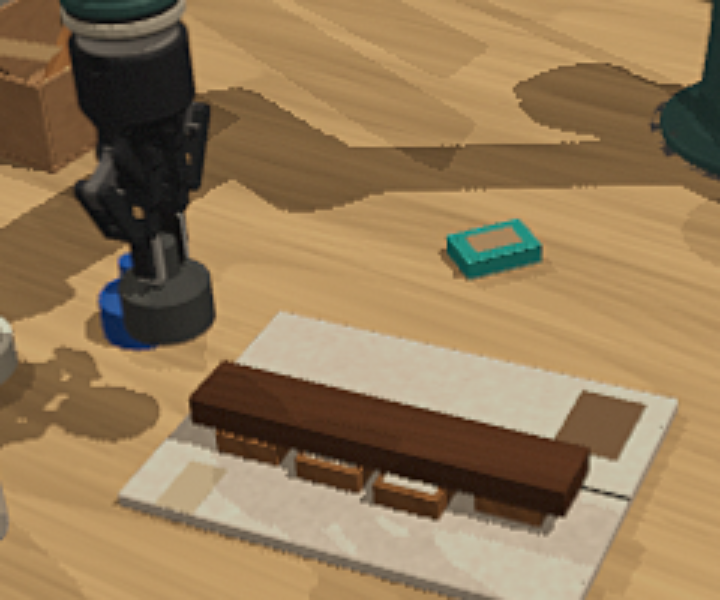

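The weight hangs upright from the fingers, and the bar has not moved.

```bash
python3 -m pendant '[[0,30,0,0,0,0,0.1],[0,30,0,0,0,0,0.1],[0,30,0,0,0,0,0.1],[0,25,0,0,0,0,0.1],[0,18,0,0,0,0,0.1],[0,10,0,0,0,0,0.1],[0,4,0,0,0,0,0.1],[0,0,0,0,0,0,0.1]]'
python3 - <<'E'
from h import *
to([.6195,-.0368,.125],8.2)
snap('scene','s18');snap('wrist','w18')
im=np.load('pics/s18.npy')[130:330,150:390]; cv2.imwrite('pics/s18c.png',cv2.resize(im,None,fx=3,fy=3)[:,:,::-1])
E
```

```text
time_s: 27.75
tcp_pos: [0.6224, -0.0531, 0.1548]
tool_rot: [0.705, -0.051, 0.705, 0.05]
force: [0.4, -0.1, -7.7]
width: 0.26
t 27.75 tcp [ 0.6224 -0.0531  0.1548] yaw 8.2 w 0.26 F [ 0.4 -0.1 -7.7] M [-0.01 -0.06 -0.01]
  world d [ -2.9  16.3 -29.8] tool d [29.8 16.5 -0.6] turn [ 0.   -0.01  0.02]
```

View pics/w18.png

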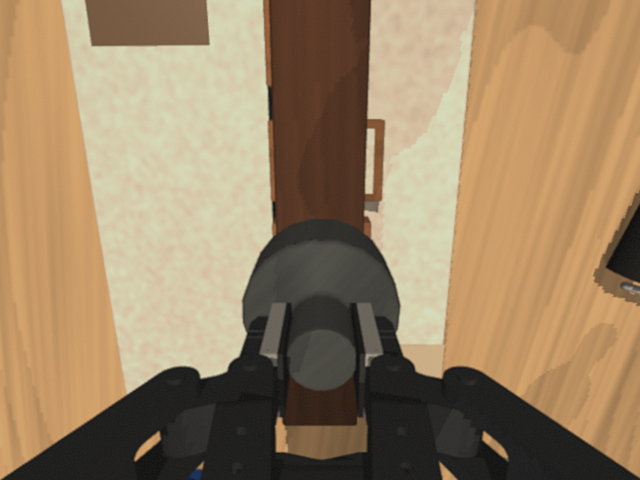

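View pics/s18c.png

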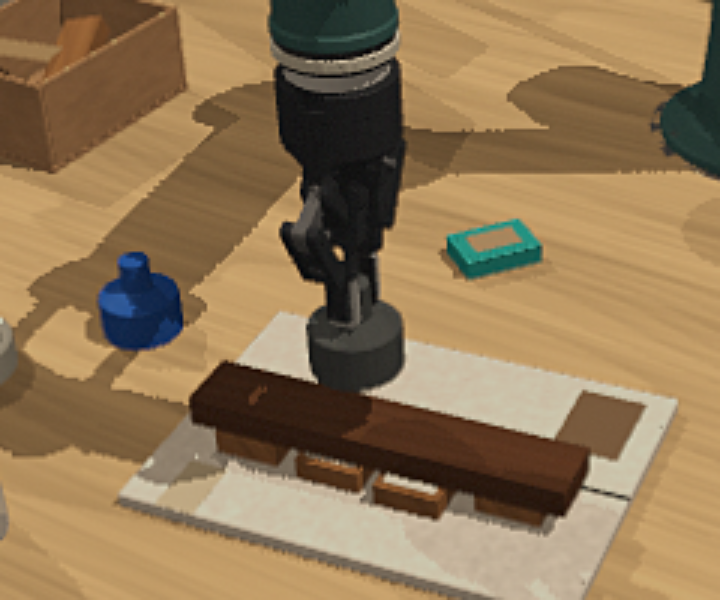

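Run:
```python
from h import *
p,T,o=cur(); w=cast('wrist',[(272,60),(369,60),(274,200),(365.5,200),(286,425),(356,425)],.054)
d=(w-p)@T*1000; print(d.round(1).tolist()); print('z mid',[(d[i,2]+d[i+1,2])/2 for i in (0,2,4)],'centre y', d[4:,1].mean()+140)
c=w[4:].mean(0)+.14*T[:,1]; print(c)
k=cast('wrist',[(321,358)],p[2]+.0094)[0]; print('knob rel',(k-p)@T*1000)
```

```text
[[101.0, 101.5, -23.7], [101.0, 101.5, 24.9], [101.0, 30.2, -25.0], [101.0, 30.2, 25.3], [101.1, -120.8, -22.3], [101.1, -120.8, 24.0]]
z mid [np.float64(0.6087168061949217), np.float64(0.1634553154129854), np.float64(0.8361752001261031)] centre y 19.18953707296984
[ 0.62090637 -0.03499479  0.05390846]
knob rel [-9.40079286  1.51058977  0.85958367]
```

```bash
python3 -m pendant '[[0,8,0,0,0,0,0.1],[0,9,0,0,0,0,0.1],[10,0,0,0,0,0,0.1],[12,0,0,0,0,0,0.1],[10,0,0,0,0,0,0.1],[5,0,0,0,0,0,0.1],[2,0,0,0,0,0,0.1],[0,0,0,0,0,0,0.1]]'; python3 -m pendant '[[1,0,0,0,0,0,0.1],[1,0,0,0,0,0,0.1],[0.5,0,0,0,0,0,0.1],[0,0,0,0,0,0,0.1],[0,0,0,0,0,0,0.1],[0,0,0,0,0,0,0.1],[0,0,0,0,0,0,0.1],[0,0,0,0,0,0,0.1]]'
python3 - <<'E'
from h import *
to([.6203,-.0360,.1106],8.2)
snap('scene','s19')
im=np.load('pics/s19.npy')[180:320,190:370]; cv2.imwrite('pics/s19c.png',cv2.resize(im,None,fx=4.2,fy=4.2)[:,:,::-1])
E
```

```text
time_s: 28.65
tcp_pos: [0.6198, -0.0365, 0.1153]
tool_rot: [0.705, -0.05, 0.706, 0.05]
force: [0.8, 0.0, -7.7]
width: 0.264
time_s: 29.45
tcp_pos: [0.6201, -0.0364, 0.1135]
tool_rot: [0.705, -0.05, 0.705, 0.05]
force: [-0.5, -0.4, -7.9]
width: 0.258
t 29.45 tcp [ 0.6201 -0.0364  0.1135] yaw 8.17 w 0.258 F [-0.5 -0.4 -7.9] M [ 0.04 -0.02  0.07]
  world d [ 0.2  0.4 -2.9] tool d [2.9 0.3 0.2] turn [-0.03  0.    0.  ]
```

View pics/s19c.png

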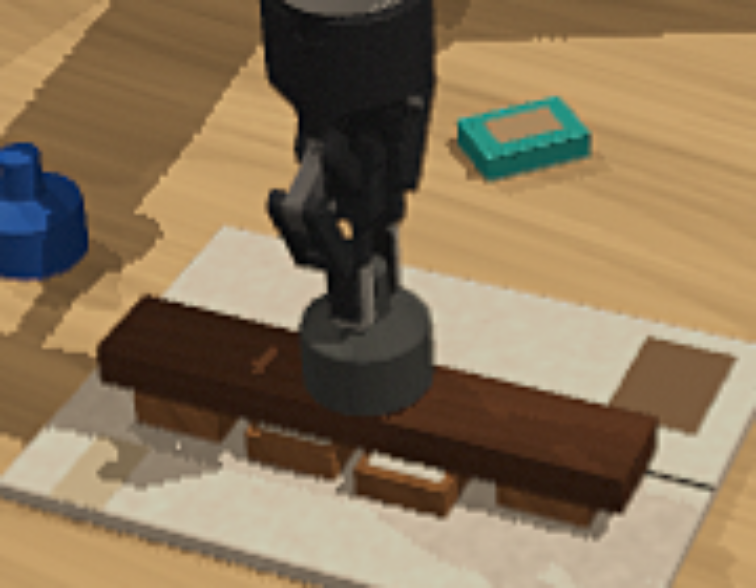

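The weight is a few mm above the bar's middle. I'll finish slowly and watch the force.

```bash
python3 -m pendant '[[0.8,0,0,0,0,0,0.1],[0.7,0,0,0,0,0,0.1],[0.5,0,0,0,0,0,0.1],[0.3,0,0,0,0,0,0.1],[0,0,0,0,0,0,0.1],[0,0,0,0,0,0,0.1],[0,0,0,0,0,0,0.1],[0,0,0,0,0,0,0.1]]'
python3 - <<'E'
from h import *
to([.6203,-.0360,.1106],8.2)
E
```

```text
time_s: 30.3
tcp_pos: [0.6201, -0.0364, 0.1112]
tool_rot: [0.705, -0.05, 0.705, 0.05]
force: [1.0, 0.1, -7.5]
width: 0.259
t 30.3 tcp [ 0.6201 -0.0364  0.1112] yaw 8.17 w 0.259 F [ 1.   0.1 -7.5] M [ 0.02  0.07 -0.01]
  world d [ 0.2  0.4 -0.6] tool d [0.6 0.3 0.2] turn [-0.03  0.   -0.  ]
```

```bash
python3 -m pendant '[[0.3,0,0,0,0,0,0.1],[0.3,0,0,0,0,0,0.1],[0.2,0,0,0,0,0,0.1],[0,0,0,0,0,0,0.1],[0,0,0,0,0,0,0.1],[0,0,0,0,0,0,0.1],[0,0,0,0,0,0,0.1],[0,0,0,0,0,0,0.1]]'
python3 - <<'E'
from h import *
to([.6203,-.0360,.1106],8.2)
E
```

```text
time_s: 31.1
tcp_pos: [0.6201, -0.0364, 0.1106]
tool_rot: [0.705, -0.05, 0.705, 0.05]
force: [-0.8, -0.3, -4.0]
width: 0.259
t 31.1 tcp [ 0.6201 -0.0364  0.1106] yaw 8.17 w 0.259 F [-0.8 -0.3 -4. ] M [ 0.08  0.23 -0.04]
  world d [ 0.2  0.4 -0. ] tool d [0.  0.3 0.2] turn [-0.03  0.01  0.  ]
```

Contact is starting, with half the load carried. A touch lower, then release.

```bash
python3 -m pendant '[[0.2,0,0,0,0,0,0.1],[0.1,0,0,0,0,0,0.1],[0,0,0,0,0,0,0.1],[0,0,0,0,0,0,0.25],[0,0,0,0,0,0,0.3],[0,0,0,0,0,0,0.35],[0,0,0,0,0,0,0.45],[0,0,0,0,0,0,0.55]]'
python3 - <<'E'
from h import *
to([.6203,-.0360,.17],8.2)
E
python3 -m pendant '[[-5,0,0,0,0,0,0.6],[-15,0,0,0,0,0,0.6],[-30,0,0,0,0,0,0.6],[-40,0,0,0,0,0,0.6],[-40,0,0,0,0,0,0.6],[-20,0,-30,0,0,0,0.6],[0,0,-45,0,0,0,0.6],[0,0,-45,0,0,0,0.6]]'
```

```text
time_s: 31.9
tcp_pos: [0.6209, -0.0364, 0.1107]
tool_rot: [0.706, -0.05, 0.705, 0.05]
force: [-0.4, -0.8, 0.1]
width: 0.554
t 31.9 tcp [ 0.6209 -0.0364  0.1107] yaw 8.17 w 0.554 F [-0.4 -0.8  0.1] M [0.02 0.   0.01]
  world d [-0.6  0.4 59.3] tool d [-59.3   0.5  -0.4] turn [-0.03  0.1   0.02]
time_s: 32.7
tcp_pos: [0.5014, -0.0537, 0.263]
tool_rot: [0.707, -0.051, 0.704, 0.05]
force: [-0.7, -0.8, 0.3]
width: 0.6
```

```bash
python3 -m pendant '[[0,-40,0,0,0,0,0.6],[0,-45,0,0,0,0,0.6],[0,-48,0,0,0,0,0.6],[0,-48,0,0,0,0,0.6],[0,-48,0,0,0,0,0.6],[0,-40,0,0,0,0,0.6],[0,-20,0,0,0,0,0.6],[0,0,0,0,0,0,0.6]]'
python3 - <<'E'
from h import *
snap('scene','s20');im=snap('top','t20')
c=im[150:262,265:465]; cv2.imwrite("pics/t20c.png",cv2.resize(c,None,fx=4,fy=4,interpolation=cv2.INTER_CUBIC)[:,:,::-1])
E
```

```text
time_s: 33.5
tcp_pos: [0.5425, -0.3421, 0.261]
tool_rot: [0.706, -0.05, 0.705, 0.049]
force: [1.1, 1.2, -0.2]
width: 0.596
```

View pics/t20c.png

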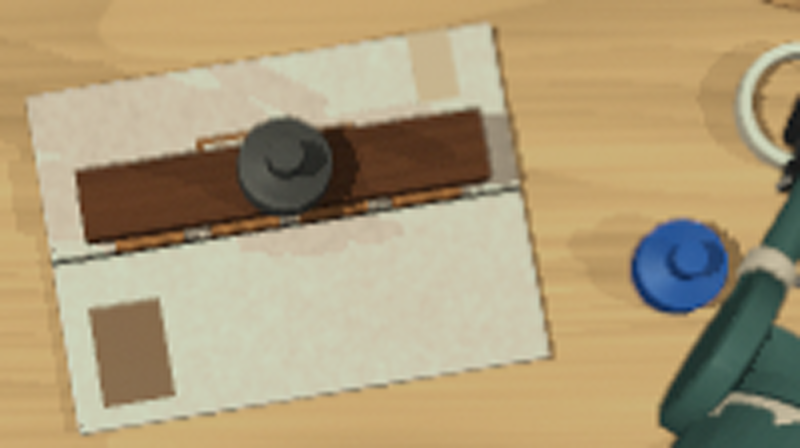

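View pics/s20.png

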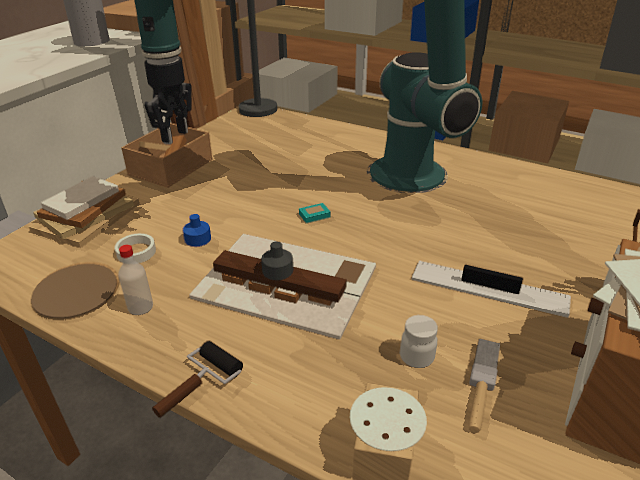

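The weight stands upright mid-bar, the ruler is flat at (490,285), and the bystanders look untouched. Last is a numeric centring check.

Run:
```python
from h import *
f=lambda P:[((u+.5)/4-.5+265,(v+.5)/4-.5+150) for u,v in P]
w=cast('top',f([(76,171),(478,109),(490,179),(88,243)]),.054).mean(0)
k=cast('top',f([(289,154)]),.12)[0]; b=cast('top',f([(285,165)]),.088)[0]
print(w,k-w,b-w)
a=np.load('pics/t0.npy').astype(int);c=np.load('pics/t20.npy').astype(int)
for n,(x0,y0,x1,y1) in dict(jar=(200,165,240,205),tape=(455,155,475,195),brush=(160,140,195,225)).items(): print(n,np.abs(a[y0:y1,x0:x1]-c[y0:y1,x0:x1]).mean().round(2))
to([.5,-.3,.26],8)
```

```text
[ 0.61554725 -0.03677442  0.054     ] [ 0.00216655 -0.00198771  0.066     ] [ 0.00077551 -0.00016797  0.034     ]
jar 6.49
tape 35.76
brush 7.39
t 33.6 tcp [ 0.5424 -0.339   0.2606] yaw 8.14 w 0.599 F [ 0.6 -0.4  0.6] M [ 0.01 -0.06 -0.01]
  world d [-42.4  39.   -0.6] tool d [  0.6  44.6 -36.4] turn [ 0.14  0.02 -0.04]
```

The weight is within about 2–3 mm of the bar's centre. The tape's high difference comes from the arm and its shadow over it; in the scene view it sits at the same pixels as at the start. Handing in.

Run:
```python
from bench import r
r.job_done(); print(r.get_obs()['time_s'])
```

```text
the job is handed in; nothing more can be done
the job is handed in; nothing more can be done
```

I finished the job and handed it in at about 34 s. No verdict is reported, so what follows rests on my own camera checks.

- **Ruler and blanks:** I gripped the ruler by its rib and pushed the four blanks to the dark line, then laid the ruler flat in its old place, off the board. Seen from above before the bar went on, the near edges lay between -2.9 and +0.3 mm of the line, and each near edge was square to within about 0.05 rad. The fingers stayed clear of the blanks by geometry; I had no direct contact reading for them.
- **Bar:** It lies flat along the row, centred about 29 mm past the line. That puts every blank's centre within about 5 mm of its long axis and within 96 mm of its middle along the row.
- **Weight:** I lowered it slowly onto the bar, with only a few newtons at contact. It stands upright about 1 to 3 mm from the bar's centre.

**Disagreements and partial checks:**
- **Camera offset:** The top and wrist cameras disagreed by about 2.5 to 4 mm in x. I worked relative to the line and to the measured tool position, so this should not affect the result.
- **Ruler angle:** My first angle correction while pushing was wrong by about 0.7 degrees. I turned it back before the last few millimetres.
- **Blank edges at the end:** I did not measure the blanks again after placing the bar and weight. In the last top view the row still looked straight along the line.
- **Bystanders:** The jar and brush barely changed between the first and last top views. The tape was partly hidden by the arm there, so I judged it by eye from the scene view, where it was in the same place.

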